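Load the nozzle wash can, fit the strainer with its cap, lift the cap alone

ROBOT

A 6-joint arm with a two-finger parallel gripper is mounted at the origin on the work surface; the furniture and walls round the work are solid. World frame = base frame: x ahead of the robot, y to its left, z up, the work surface at z = 0. Lengths are in mm, angles in rad, forces in N, time in s.
With the tool pointing down it reaches from about 350 to 775 mm from the base axis. Payload 7.3 kg.
Tool frame: the origin (TCP) lies between the finger pads; the fingertips stand tcp_to_tips ahead of it and the grasp point (between the pads) lies 5 mm behind it (tcp_to_tips is the distance from the TCP to the fingertips, in mm); z points along the fingers, x is the direction in which the jaws open and shut, and the axes are right-handed (so a half turn about z gives the same grasp; the last joint's range is limited). The gripper opens to 92 mm and grips with 3 to 60 N. Pads are 19 mm wide; open, the fingers measure 130 mm over their backs; the gripper's body (75 mm by 190 mm) begins 47 mm behind the grasp point.
Start: joints at [1.187, 0.342, 1.524, -0, 1.275, -0.146], TCP at [123.655, 510.248, 240.741] pointing down, gripper open.
Joint ranges: [-2.53, 2.53], [-0.77, 2.02], [0.04, 2.7], [-1, 4.14], [0.28, 2.66], [-3.11, 3.11]. Speed limits (rad/s): [2.57, 2.57, 3.14, 3.14, 3.14, 3.14].

INTERFACE

Orientations are given as [roll, pitch, yaw] about the fixed x, y, z axes, in that order (R = Rz(yaw) Ry(pitch) Rx(roll)).
In Python, from plant import * gives the robot as it stands.
- The arm moves only by the tool drive_tool, never from a script. Its argument "deltas" is a list of rows, each an object of numbers: "hand": the gripper's target within -1 to 1 (shut at 1, half-way at 0, fully open at -1); "tx", "ty", "tz": the shift along the tool's x, y, z each as a share of 4 cm, from -1 to 1; "wx", "wy", "wz": the turn, a rotation vector about the tool's x, y, z each as a share of 5 degrees, from -1 to 1. In form: [{"hand": .., "tx": .., "ty": .., "tz": .., "wx": .., "wy": .., "wz": ..}, ...]. A call has 1 to 20 rows; each row shifts and turns the commanded pose from where the row before left it, along the tool's axes as they then stand; what a row does not reach is not made up. A row lasts 1/12 s, in which the tool goes at most 41.7 mm and 7.16 degrees, less where a joint would pass 70% of its speed; a pose out of reach is approached as far as the arm can. A call with a number of a shift or a turn outside -1 to 1 is refused whole. A call with a gripper value outside its range is refused whole. The fingers move at their own pace and stop on an object; the grip force is fixed at half the most. Time passes only in rows, so rows that do not move let the fingers close. It gives the time, the measured TCP pose, the force and the opening at its end, in the units of the state.
- get_obs(): the state, without advancing time (a new reading comes with each control period).
- capture(name): name is "scene" or "top"; returns the picture (420x560x3 uint8, red, green, blue); there is no depth.
- camera_model(name): a dict with "fx", "fy", "cx", "cy" (pixels), "D" ([k1, k2, p1, p2, k3] as OpenCV has them; the pictures are not rectified), "rvec" (rotation vector, rad) and "tvec" (3), from world to camera coordinates, as OpenCV has them. Camera axes: x right, y down, z forward; pixel columns grow to the right and rows downward; lengths in mm; the calibration is good to about 2 mm. A picture is of the moment at which its call begins. camera_model takes no time and is no camera call.
- close_job(): hands the job in, once; it reports no verdict.
The state is a dict: "time": time; "joint_positions": joint angles; "dq": joint speeds; "tau": joint torques, N m; "tool_pos": TCP position; "tcp_rot": TCP orientation; "contact_force": force on the tool from outside, world axes, zero at the start; "moment": the same for the moment, N m; "grip_width": finger opening in mm.
Only numpy, scipy, OpenCV 4.12 (cv2) and the standard library are available. Lean on these libraries where they do the work, as an engineer would, in place of code of your own. Each camera call takes 0.05 s, during which the arm holds its last target.

TASK

Get the nozzle wash can ready to be filled through its screen: lower the brass fluid nozzle into the open can and let it go there, then carry the cap, with the strainer lid locked inside it, onto the can so that the strainer's two keys drop fully into the two notches of the rim. Turn the cap anticlockwise (seen from above) by about 60 degrees to unlock it and lift the cap alone straight up, leaving the strainer lid fully seated. Finish while still holding the cap still and level in the air, about 10 cm above where it sat; drop nothing from above the can, and leave the air cap, spray cup and paper strainers where they stand.

Things in the scene. Friction and masses are not known exactly. Their poses are not given: they have to be found in the camera images.
- wash_can: Round open steel can, fixed to the bench by a screwed foot 100 mm across, 4 mm thick. Origin on the bench at the can's centre, z up. Outside diameter 81 mm, mouth 76 mm, inner floor 4 mm and rim 62 mm above the bench. Two notches are cut down into the rim at its +x and -x sides, each 18 mm wide, 14 mm deep; the same after a half turn.
- can_mouth (a point): Centre of the can's mouth at rim height, 62 mm above wash_can's origin, same axes.
- strainer_lid: Loose inner lid, 140 g, steel ring with wire screen, no grip; hidden in the cap, on the bench. Origin: centre of its underside, z up; the same after a half turn. A 14 mm deep plug (72 mm across, 66 at the bottom) hangs under a flange 95 mm across, 3 mm thick. Fully seated, the flange lies on the can's rim, the origin 48 mm above the bench.
- strainer_keys (a point): Strainer lid's axis at key height, 8 mm above its origin, same axes. Two keys on the plug, at +x and -x, 10 mm wide, 5 at the bottom, from 2 mm above the underside, reach 40 mm from the axis. They must drop into the can's notches (4 mm play each side); if they miss, the lid stands 12 mm too high. Seated, it cannot turn in the can.
- cap_grip (a point): Centre of the black bar grip on the steel cap (outer lid, 200 g): x along the bar, z up; the same after a half turn. Bar 56 mm long, 12 mm wide, 30 mm high, its top 14 mm above this point; take it across its width from above. The cap's top is 14 mm below. At the start the cap sits over the strainer lid, bar along the strainer's x, this point 36 mm above its underside.
- cap: The same cap, 103 mm across; origin on its axis at the skirt's lower edge, 29 mm below cap_grip, same axes. Two lugs in the skirt, under the bar's ends, hook under the strainer's flange (2 mm play up and down, 1.5 sideways), so the cap carries it. Turned anticlockwise against the strainer by 48 to 68 degrees (68: hard stop) they are free; clear after 10 mm of lift.
- nozzle_mid (a point): Middle, half-way up, of the loose brass fluid nozzle (20 g), which stands upright on the bench: six-sided foot 14 x 16 mm, cone tip on top, 26 mm high. Take it by its lower half.
- fluid_nozzle: The same nozzle; origin at the centre of its underside.
- air_cap: Bystander: spray gun air cap, 30 mm across, 24 mm high, on the bench to the right of the can. Leave alone.
- spray_cup: Bystander: white lidded plastic spray cup, 101 mm across, 144 mm high, at the far right. Leave alone.
- strainers: Bystander: stack of paper strainer cones, point up, 71 mm across, 78 mm high, at the near left. Leave alone.

How it is judged (in metres and radians):
On the way, in this order (a step that is already met when the one before it is completed fails the run):
1. the nozzle lies inside the can, let go (horizontal distance between nozzle_mid and wash_can below 0.036 m and height (world z) of nozzle_mid below 0.045 m and contact force between the fingers and fluid_nozzle below 0.05 N), for 0.2 s.
2. the strainer lid is fully seated in the can with the cap still over it (z of strainer_lid in the frame of wash_can between 0.0455 and 0.0505 m and horizontal distance between strainer_lid and wash_can below 0.005 m and angle between strainer_lid's own z axis and vertical below 0.05 rad and horizontal distance between nozzle_mid and wash_can below 0.036 m and height (world z) of nozzle_mid below 0.045 m and z of cap_grip in the frame of strainer_lid below 0.041 m), for 0.1 s.
At the end, for the whole second after the job is handed in: Nozzle in the can, under 45 mm high; strainer lid fully seated (underside 48 mm above the bench, +/-2.5 mm, within 5 mm of the can's axis, level within 0.05 rad); the gripper holds the cap still and level (0.25 rad), touching nothing else, bar centre over 145 mm above the bench (z of strainer_lid in the frame of wash_can between 0.0455 and 0.0505 m and horizontal distance between strainer_lid and wash_can below 0.005 m and angle between strainer_lid's own z axis and vertical below 0.05 rad and horizontal distance between nozzle_mid and wash_can below 0.036 m and height (world z) of nozzle_mid below 0.045 m and height (world z) of cap_grip above 0.145 m and angle between cap_grip's own z axis and vertical below 0.25 rad and contact force between the fingers and cap above 1 N and contact force between cap and strainer_lid below 0.05 N and contact force between cap and wash_can below 0.05 N and contact force between cap and spray_cup below 0.05 N and contact force between cap and strainers below 0.05 N and linear speed of cap below 0.03 m/s and linear speed of strainer_lid below 0.02 m/s); the arm keeps its last pose, push and grip.
It fails at once if the nozzle is let go of while above the can's rim (height (world z) of nozzle_mid above 0.066 m and contact force between the fingers and fluid_nozzle below 0.01 N).
It fails at once if the cap is let go of in the air (height (world z) of cap_grip above 0.11 m and contact force between the fingers and cap below 0.01 N).
It fails at once if the strainer lid is out of its seat in the can while the cap is off it (z of cap_grip in the frame of strainer_lid above 0.055 m and z of strainer_lid in the frame of wash_can above 0.054 m).
It fails at once if a bystander (air cap, spray cup, paper strainers) is moved more than 25 mm (distance of any of air_cap, spray_cup, strainers from where it was at the start of the episode above 0.025 m).
It also fails if it takes over 54 s, if anything falls off the work surface, if the arm or the gripper's body presses on something with over 40 N, if the wrist force passes 120 N, or if a joint passes its speed limit or range.

## Working session

There is one attempt and no reset: what is moved stays moved. The work goes in short steps, Python scripts to look and compute and a tool call to move; the robot and the scene stay as the last step left them, time stands still between calls to the robot, and variables do not carry over. Pictures are saved under pics/ and viewed, and the job is handed in when it is done.

Besides the shell and the picture viewer there is one more tool, called by a JSON object that holds its "method" and its "body". drive_tool: Moves the arm, as the interface text tells. Its arguments: {"type":"object","properties":{"deltas":{"type":"array","items":{"type":"object","properties":{"hand":{"type":"number"},"tx":{"type":"number"},"ty":{"type":"number"},"tz":{"type":"number"},"wx":{"type":"number"},"wy":{"type":"number"},"wz":{"type":"number"}}}}},"required":["deltas"]}

```bash
ls; mkdir -p pics; python3 - <<'E'
from plant import *
import cv2
print(get_obs())
for n in ("scene","top"):
    im=capture(n); cv2.imwrite(f"pics/{n}0.png",im[:,:,::-1]); print(camera_model(n))
E
```

```text
pics
{'time': 0.0, 'joint_positions': array([ 1.18699891e+00,  3.42701710e-01,  1.52500296e+00,  2.13767912e-05,
        1.27537314e+00, -1.45995109e-01]), 'dq': array([-2.74389123e-05, -1.76724098e-03, -1.19753914e-03,  5.91356057e-04,
       -1.43223812e-03,  1.17500552e-03]), 'tau': array([-3.74082538e-04, -4.31237340e+01, -2.44224000e+01,  7.17547699e-02,
        5.59571455e-02, -7.32491162e-05]), 'tool_pos': array([123.50200386, 509.88457564, 240.06074735]), 'tcp_rot': array([-3.14135637e+00,  1.46638298e-03,  1.33298796e+00]), 'contact_force': array([-0.03099224, -0.81585957,  1.21208916]), 'moment': array([-0.0868106 , -0.00812536,  0.03559948]), 'grip_width': 91.68770920488433}
{'fx': 459.2057698825426, 'fy': 459.2057698825426, 'cx': 280.1929190980638, 'cy': 210.67893583175658, 'D': array([-0.1289767,  0.       ,  0.       ,  0.       ,  0.       ]), 'rvec': array([ 1.59845692,  2.06011346, -0.76546246]), 'tvec': array([ 118.41720761, -302.91180916, 1609.99888057])}
{'fx': 447.5082631868043, 'fy': 447.5082631868043, 'cx': 278.8618362439508, 'cy': 216.34101379768333, 'D': array([-0.0452825,  0.       ,  0.       ,  0.       ,  0.       ]), 'rvec': array([ 2.19497408, -2.18430587,  0.10958998]), 'tvec': array([  -4.31795034,  481.48599766, 1001.76368494])}
```

View pics/scene0.png

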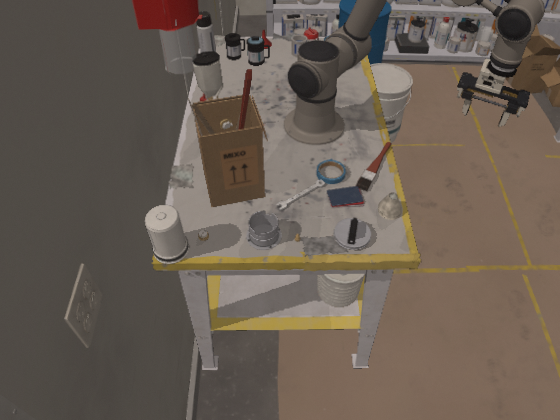

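View pics/top0.png

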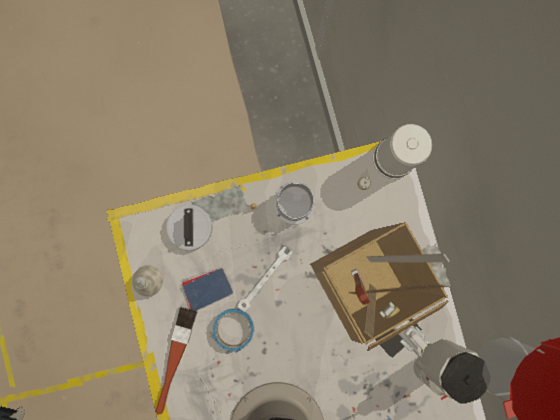

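```bash
cat > h.py <<'E'
import numpy as np, cv2
from plant import *
def ray(n,uv):
    m=camera_model(n);K=np.array([[m['fx'],0,m['cx']],[0,m['fy'],m['cy']],[0,0,1]])
    p=cv2.undistortPoints(np.array(uv,float).reshape(-1,1,2),K,m['D']).reshape(-1,2)
    R=cv2.Rodrigues(m['rvec'])[0]; t=np.array(m['tvec'])
    d=np.c_[p,np.ones(len(p))]@R
    return -R.T@t,d
def plane(n,uv,z):
    c,d=ray(n,uv); return c+d*((z-c[2])/d[:,2])[:,None]
def proj(n,P):
    m=camera_model(n);K=np.array([[m['fx'],0,m['cx']],[0,m['fy'],m['cy']],[0,0,1]])
    return cv2.projectPoints(np.array(P,float).reshape(-1,1,3),m['rvec'],m['tvec'],K,m['D'])[0].reshape(-1,2)
E
python3 - <<'E'
from h import *
im=cv2.imread('pics/top0.png')
cv2.imwrite('pics/topA.png',cv2.resize(im[165:265,150:350],None,fx=4,fy=4,interpolation=cv2.INTER_CUBIC))
cv2.imwrite('pics/topC.png',cv2.resize(im[175:235,240:320],None,fx=10,fy=10,interpolation=cv2.INTER_CUBIC))
im=cv2.imread('pics/scene0.png')
cv2.imwrite('pics/scA.png',cv2.resize(im[195:275,230:390],None,fx=5,fy=5,interpolation=cv2.INTER_CUBIC))
print(plane('top',[(253,206),(295,202),(189,228)],0), plane('scene',[(297,240)],0))
E
```

```text
[[506.87269625  57.95362567   0.        ]
 [516.85211094 -39.87567263   0.        ]
 [454.80175453 205.66780986   0.        ]] [[507.92671408  57.37438269   0.        ]]
```

View pics/topA.png

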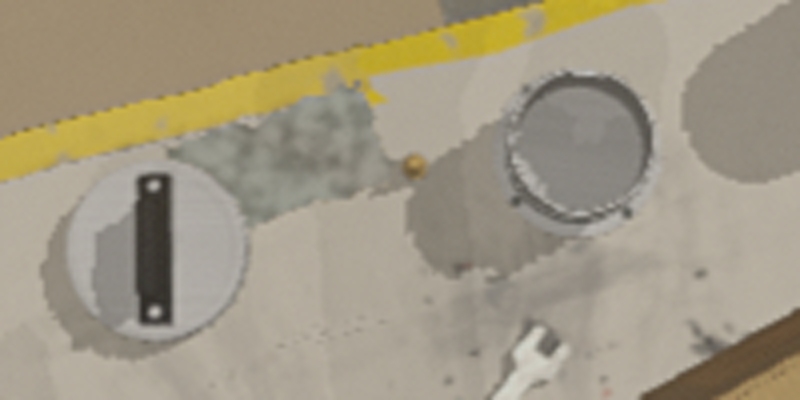

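View pics/topC.png

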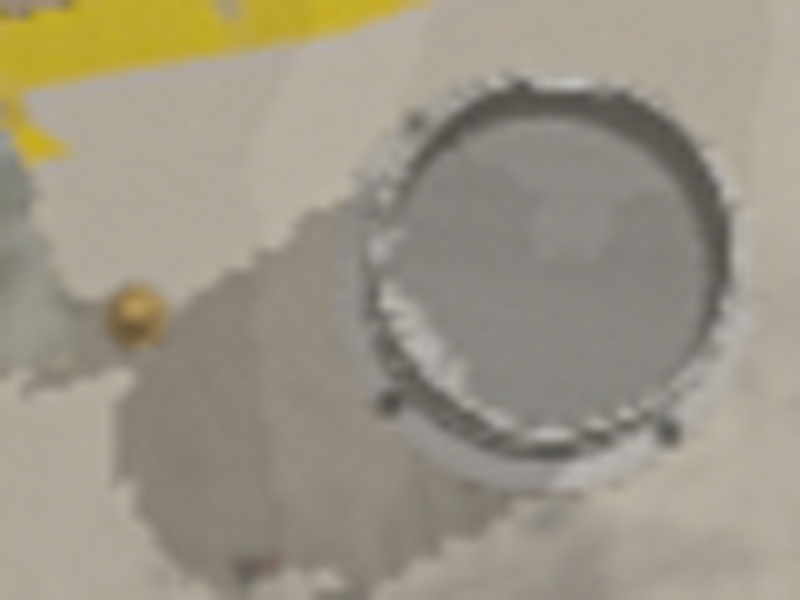

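View pics/scA.png

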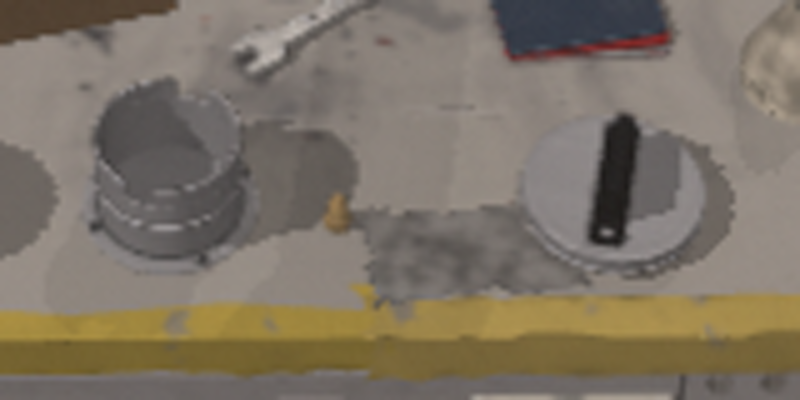

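```bash
python3 - <<'E'
from h import *
print(ray('top',[(0,0)])[0],ray('scene',[(0,0)])[0])
f=lambda u,v,o,s:[(a/s+o[0]-.5+.5/s,b/s+o[1]-.5+.5/s) for a,b in zip(u,v)]
# rim outer in topC
print(plane('top',f([370,735,552,552],[260,260,75,455],(240,175),10),62))
print(plane('top',f([335,755,545,545],[280,280,75,492],(240,175),10),2))
print('noz',plane('top',f([136],[313],(240,175),10),13), plane('scene',f([338],[214],(230,195),5),13))
print('bar top',plane('top',f([154,154],[175,325],(150,165),4),43+7-0), plane('top',f([136,172],[250,250],(150,165),4),50))
print('bar scn',plane('scene',f([622,605],[118,243],(230,195),5),50))
print('cap circ',plane('top',f([66,248,157,157],[250,250,160,342],(150,165),4),22))
E
```

```text
[ 399.39214287   17.80994526 1037.08563444] [1264.72903336  209.48058801 1026.86559494]
[[512.7708428    4.06716844  62.        ]
 [513.29110015 -76.11673884  62.        ]
 [554.0258961  -35.83170788  62.        ]
 [470.12568101 -35.92505516  62.        ]]
[[515.01439214  11.34293771   2.        ]
 [515.63897168 -86.55855608   2.        ]
 [563.52878471 -37.49442233   2.        ]
 [465.86461524 -37.61707985   2.        ]]
noz [[505.87401249  57.10895009  13.        ]] [[508.61191062  57.79086137  13.        ]]
bar top [[495.57111444 199.41938145  50.        ]
 [412.79652849 197.77290129  50.        ]] [[453.9943901  208.49705829  50.        ]
 [454.10622918 188.6595225   50.        ]]
bar scn [[432.76529707 200.72161261  50.        ]
 [520.33896965 204.83134651  50.        ]]
cap circ [[455.31685427 253.59760559  22.        ]
 [455.89798865 150.45373753  22.        ]
 [506.88376405 203.04191754  22.        ]
 [403.60582942 201.00209615  22.        ]]
```

```bash
python3 - <<'E'
from h import *
out=[]
for n,c in (('top',(513.3,-36.3)),('scene',(513.3,-36.3))):
    im=cv2.imread(f'pics/{n}0.png')
    a=np.radians(np.arange(0,360,.5))
    # radial unwrap z=62, r 30..48 ; vertical unwrap r=39, z 30..70
    rs=np.arange(30,50,.25)
    A,Rr=np.meshgrid(a,rs)
    P=np.stack([c[0]+Rr*np.cos(A),c[1]+Rr*np.sin(A),62+0*A],-1)
    uv=proj(n,P).reshape(*A.shape,2).astype(np.float32)
    out.append(cv2.remap(im,uv[...,0],uv[...,1],cv2.INTER_LINEAR))
    A,Z=np.meshgrid(a,np.arange(72,36,-.25))
    P=np.stack([c[0]+39.3*np.cos(A),c[1]+39.3*np.sin(A),Z],-1)
    uv=proj(n,P).reshape(*A.shape,2).astype(np.float32)
    out.append(cv2.remap(im,uv[...,0],uv[...,1],cv2.INTER_LINEAR))
o=np.vstack([np.vstack([x,np.zeros((8,720,3),np.uint8)]) for x in out])
for d in range(0,360,30): cv2.putText(o,str(d),(d*2,10),0,.35,(0,0,255),1)
cv2.imwrite('pics/unw.png',o); print(o.shape)
E
```

```text
(480, 720, 3)
```

View pics/unw.png

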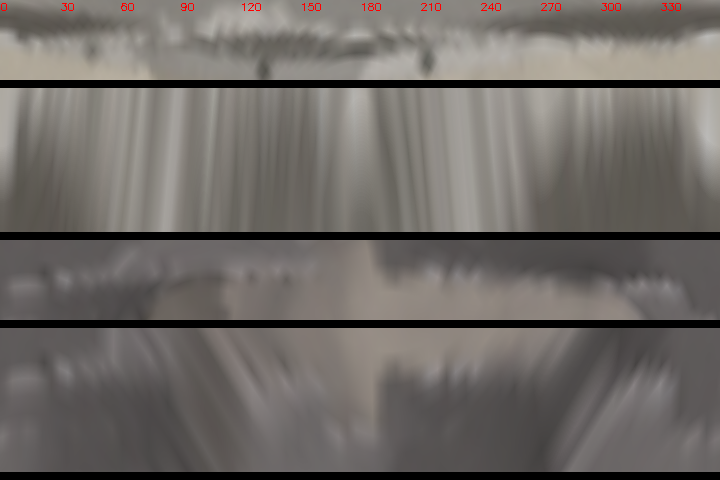

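```bash
python3 - <<'E'
from h import *
f=lambda u,v,o,s:[(a/s+o[0]-.5+.5/s,b/s+o[1]-.5+.5/s) for a,b in zip(u,v)]
s=plane('top',f([415,390,670],[120,403,430],(240,175),10),4); 
print(s,np.degrees(np.arctan2(s[:,1]+37,s[:,0]-514.5)), (s[0]+s[2])/2)
im=cv2.imread('pics/scene0.png')
cv2.imwrite('pics/scB.png',cv2.resize(im[206:252,244:286],None,fx=13,fy=13,interpolation=cv2.INTER_CUBIC))
E
```

```text
[[552.40091153  -7.08632826   4.        ]
 [486.20650838  -1.53480013   4.        ]
 [480.29585858 -66.50929793   4.        ]] [  38.28261852  128.58222894 -139.21432969] [516.34838506 -36.79781309   4.        ]
```

View pics/scB.png

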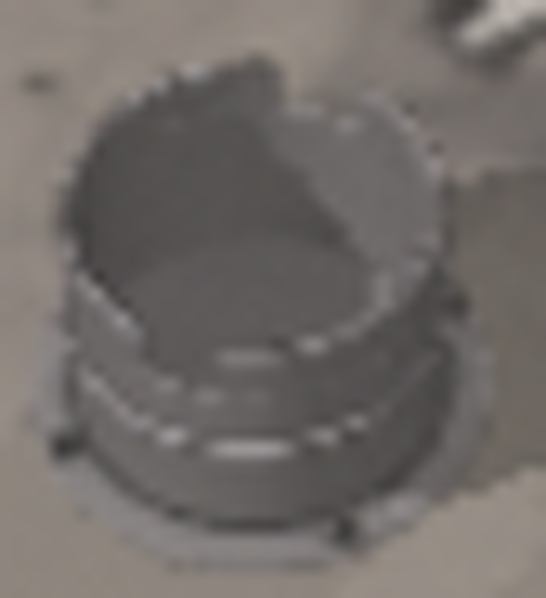

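```bash
python3 - <<'E'
from h import *
f=lambda u,v,o,s:[(a/s+o[0]-.5+.5/s,b/s+o[1]-.5+.5/s) for a,b in zip(u,v)]
c=np.array([513.5,-36.5])
for nm,u,v,z in (('near rim L,R',[138,215],[322,356],62),('near bot',[157,240],[380,396],48),('far rim L,R',[280,372],[65,97],62),('far bot',[300,350],[108,122],48)):
    p=plane('scene',f(u,v,(244,206),13),z)[:,:2]-c
    print(nm,p.round(1).tolist(),np.degrees(np.arctan2(p[:,1],p[:,0])),np.hypot(*p.T))
# can centre from scene: rim left/right extremes, foot
p=plane('scene',f([68,445],[215,200],(244,206),13),62); print(p,p.mean(0))
p=plane('scene',f([262,270],[62,362],(244,206),13),62); print(p,p.mean(0))
p=plane('scene',f([38,490,265],[400,390,567],(244,206),13),3); print(p)
# cap bar mask in top
im=cv2.imread('pics/top0.png'); roi=im[195:265,160:215]
m=(roi.max(2)<75).astype(np.uint8)
n,l,st,ce=cv2.connectedComponentsWithStats(m); i=1+st[1:,4].argmax(); print(st[i],ce[i])
ys,xs=np.nonzero(l==i); r=cv2.minAreaRect(np.c_[xs,ys].astype(np.float32)); print(r)
bx=cv2.boxPoints(r)+[160,195]; e=[(bx[k]+bx[(k+1)%4])/2 for k in range(4)]
for z in (22,50):
  q=plane('top',e,z); print(z,q.round(1).tolist(), q.mean(0), [np.degrees(np.arctan2(*(q[k]-q[k+2])[[1,0]])) for k in (0,1)],[np.linalg.norm(q[k]-q[k+2]) for k in (0,1)])
cv2.imwrite('pics/capT.png',cv2.resize(roi,None,fx=8,fy=8,interpolation=cv2.INTER_CUBIC))
im=cv2.imread('pics/scene0.png'); cv2.imwrite('pics/capS.png',cv2.resize(im[210:260,325:380],None,fx=12,fy=12,interpolation=cv2.INTER_CUBIC))
E
```

```text
near rim L,R [[36.9, -15.1], [41.4, 2.6]] [-22.32765612   3.65337417] [39.85795261 41.52862666]
near bot [[40.1, -10.8], [39.9, 7.0]] [-15.02177025   9.96291567] [41.56554342 40.51013722]
far rim L,R [[-37.2, -5.7], [-33.5, 15.6]] [-171.34438921  154.93289947] [37.67405156 36.92897426]
far bot [[-38.0, -1.9], [-36.9, 9.6]] [-177.18865934  165.46337008] [38.0893664  38.12223513]
[[526.79954464 -73.8952168   62.        ]
 [503.50160895   1.27748364  62.        ]] [515.1505768  -36.30886658  62.        ]
[[476.3891947  -46.11486407  62.        ]
 [553.65579118 -22.53220125  62.        ]] [515.02249294 -34.32353266  62.        ]
[[532.54177334 -82.44189923   3.        ]
 [505.80361155  11.38249258   3.        ]
 [563.03848456 -22.90912831   3.        ]]
[ 24  14   9  37 257] [27.78988327 31.98054475]
((28.0, 32.0), (36.0, 8.0), 90.0)
22 [[496.9, 204.8, 22.0], [455.9, 194.9, 22.0], [415.1, 203.2, 22.0], [455.8, 213.1, 22.0]] [455.94620583 204.00336673  22.        ] [np.float64(1.1410651983009206), np.float64(-89.67692777363001)] [np.float64(81.7367967312978), np.float64(18.134306080645423)]
50 [[494.2, 199.7, 50.0], [454.4, 190.0, 50.0], [414.7, 198.1, 50.0], [454.3, 207.7, 50.0]] [454.38622536 198.86742979  50.        ] [np.float64(1.141065198300909), np.float64(-89.67692777362993)] [np.float64(79.48217876526458), np.float64(17.63409156373233)]
```

View pics/capT.png

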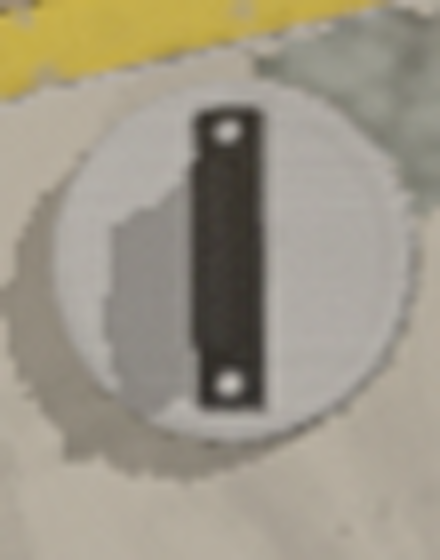

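View pics/capS.png

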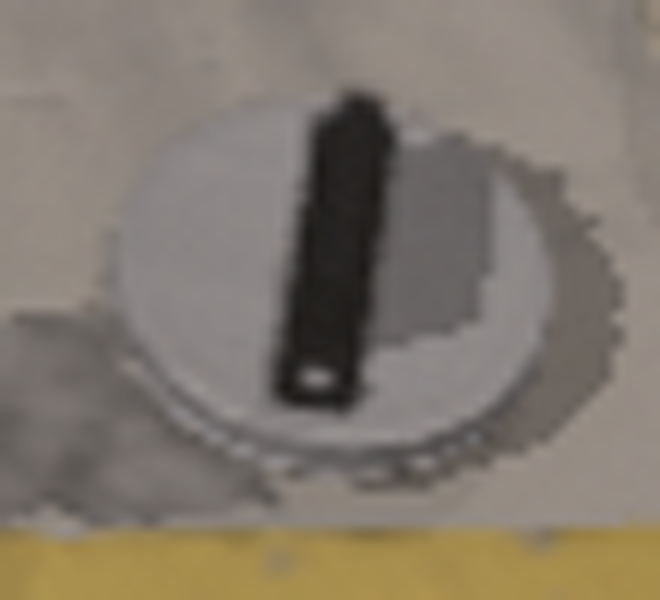

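```bash
python3 - <<'E'
from h import *
f=lambda u,v,o,s:[(a/s+o[0]-.5+.5/s,b/s+o[1]-.5+.5/s) for a,b in zip(u,v)]
p=plane('scene',f([68,345,455],[445,530,305],(244,206),13),4)[:,:2]; c=(p[0]+p[2])/2
print(p,c,np.degrees(np.arctan2(*(p-c).T[::-1])),np.hypot(*(p-c).T))
p=plane('top',f([415,390,670],[120,403,430],(240,175),10),4)[:,:2];c=(p[0]+p[2])/2
print(c,np.degrees(np.arctan2(*(p-c).T[::-1])),np.hypot(*(p-c).T))
q=plane('top',f([228,230],[131,384],(160,195),8),25); print(q,q.mean(0),np.degrees(np.arctan2(*(q[0]-q[1])[[1,0]])))
# strap end corners
q=plane('top',f([198,265,200,264],[108,108,410,408],(160,195),8),24);print(q.round(1),q.mean(0))
q=plane('scene',f([317],[377],(325,210),12),25);print('scene near screw',q)
q=plane('scene',f([365,312],[92,92+20],(325,210),12),50);print('far bar end',q)
q=plane('scene',f([112,552],[270,275],(325,210),12),20);print('cap sides',q,q.mean(0))
E
```

```text
[[543.25580814 -72.33657078]
 [550.25534513  -8.88727847]
 [485.82432872  -1.62678282]] [514.54006843 -36.9816768 ] [-50.91601315  38.18934506 129.08398685] [45.54736255 45.44090896 45.54736255]
[516.34838506 -36.79781309] [  39.49250072  130.5229331  -140.50749928] [46.71784452 46.38979212 46.71784452]
[[492.17104402 204.04041909  25.        ]
 [420.59228046 202.05120059  25.        ]] [456.38166224 203.04580984  25.        ] 1.5918757326023274
[[498.8 212.9  24. ]
 [498.9 193.9  24. ]
 [413.2 210.6  24. ]
 [413.9 192.5  24. ]] [456.19954578 202.45114603  24.        ]
scene near screw [[493.51928585 204.48499221  25.        ]]
far bar end [[428.56191725 202.78043778  50.        ]
 [437.53060354 191.76646062  50.        ]]
cap sides [[470.63214995 153.44924102  20.        ]
 [447.0543979  253.10087224  20.        ]] [458.84327393 203.27505663  20.        ]
```

```bash
python3 - <<'E'
from h import *
print('cup',plane('top',[(411,144.5)],144),plane('scene',[(161,214)],144))
print('aircap',plane('top',[(364,183)],24),plane('scene',[(203,236)],12))
print('strainers',plane('top',[(147,280)],40),plane('scene',[(391,205)],39))
import plant; print([k for k in dir(plant) if not k.startswith('_')]); print(getattr(plant,'tcp_to_tips',None))
E
```

```text
cup [[ 620.85980151 -270.10516175  144.        ]] [[ 619.61936726 -274.38955118  144.        ]]
aircap [[ 559.12124099 -197.29077353   24.        ]] [[ 568.20052564 -198.01391437   12.        ]]
strainers [[337.15387706 289.10078763  40.        ]] [[348.03971182 297.34873438  39.        ]]
['Unreachable', 'camera_model', 'capture', 'close_job', 'get_obs', 'tcp_to_tips']
14.0
```

```bash
python3 - <<'E'
from h import *
for z in (0,150,200,250): print(z,plane('top',[(405,223),(312,265),(447,298),(366,348)],z)[:,:2].round().tolist())
for z in (150,200,250): print(z,plane('scene',[(195,103),(258,97),(207,140),(262,136)],z)[:,:2].round().tolist())
print(plane('scene',[(210,203),(263,192)],0).round())
E
```

```text
0 [[469.0, -298.0], [371.0, -79.0], [295.0, -394.0], [181.0, -203.0]]
150 [[459.0, -252.0], [375.0, -65.0], [310.0, -335.0], [213.0, -171.0]]
200 [[456.0, -237.0], [376.0, -61.0], [315.0, -315.0], [223.0, -161.0]]
250 [[452.0, -222.0], [378.0, -56.0], [320.0, -295.0], [234.0, -150.0]]
150 [[168.0, -359.0], [90.0, -172.0], [329.0, -257.0], [273.0, -106.0]]
200 [[230.0, -327.0], [157.0, -151.0], [382.0, -231.0], [330.0, -88.0]]
250 [[293.0, -295.0], [224.0, -129.0], [436.0, -204.0], [386.0, -70.0]]
[[ 438. -227.    0.]
 [ 355.  -85.    0.]]
```

{"method": "drive_tool", "body": {"deltas": [{"hand": 0,"tx": -0.582,"ty": 0.799},{"hand": 0,"tx": -0.582,"ty": 0.799},{"hand": 0,"tx": -0.582,"ty": 0.799},{"hand": 0,"tx": -0.582,"ty": 0.799},{"hand": 0,"tx": -0.582,"ty": 0.799},{"hand": 0,"tx": -0.582,"ty": 0.799},{"hand": 0,"tx": -0.582,"ty": 0.799},{"hand": 0,"tx": -0.582,"ty": 0.799},{"hand": 0,"tx": -0.582,"ty": 0.799},{"hand": 0,"tx": -0.582,"ty": 0.799},{"hand": 0,"tx": -0.582,"ty": 0.799},{"hand": 0,"tx": -0.582,"ty": 0.799},{"hand": 0,"tx": -0.582,"ty": 0.799},{"hand": 0,"tx": -0.582,"ty": 0.799},{"hand": 0,"tx": -0.582,"ty": 0.799}]}}

```text
invalid input
```

{"method": "drive_tool", "body": {"deltas": [{"hand": 0,"wz": 0.955,"tz": 0.2},{"hand": 0,"wz": 0.955,"tz": 0.2},{"hand": 0,"wz": 0.955,"tz": 0.2},{"hand": 0,"wz": 0.955,"tz": 0.2},{"hand": 0,"wz": 0.955,"tz": 0.2},{"hand": 0,"wz": 0.955,"tz": 0.2},{"hand": 0,"wz": 0.955,"tz": 0.2},{"hand": 0,"wz": 0.955,"tz": 0.2},{"hand": 0,"wz": 0.955,"tz": 0.2},{"hand": 0,"wz": 0.955,"tz": 0.2},{"hand": 0,"wz": 0.955,"tz": 0.2},{"hand": 0,"wz": 0.955,"tz": 0.2},{"hand": 0,"wz": 0.955,"tz": 0.2},{"hand": 0,"wz": 0.955,"tz": 0.2},{"hand": 0,"wz": 0.955,"tz": 0.2},{"hand": 0,"wz": 0.955,"tz": 0.2},{"hand": 0}]}}

```text
invalid input
```

```bash
cat >> h.py <<'E'
def go(target,yaw=None):
    o=get_obs(); p=o['tool_pos'];r=o['tcp_rot']; y=r[2]; d=np.array(target)-p
    print('t',round(o['time'],2),'p',p.round(1),'rpy',r.round(4),'F',o['contact_force'].round(1),'M',o['moment'].round(2),'w',round(o['grip_width'],1),'q',o['joint_positions'].round(2))
    from scipy.spatial.transform import Rotation as Ro
    R=Ro.from_euler('xyz',r).as_matrix()
    print('rows units t:',(R.T@d/40).round(3))
    if yaw is not None:
        Rt=Ro.from_euler('xyz',[np.pi,0,yaw]).as_matrix()
        print('w units:',(Ro.from_matrix(R.T@Rt).as_rotvec()/np.radians(5)).round(3))
def snap(n,name,box,s):
    im=capture(n)[:,:,::-1]; cv2.imwrite(f'pics/{name}_full.png',im)
    x0,y0,x1,y1=box; cv2.imwrite(f'pics/{name}.png',cv2.resize(im[y0:y1,x0:x1],None,fx=s,fy=s,interpolation=cv2.INTER_CUBIC))
E
python3 - <<'E'
from h import *
go([507,57.4,16],0)
snap('scene','n1',(230,175,390,275),5)
E
```

```text
t 0.1 p [123.5 509.9 240.1] rpy [-3.1414e+00  1.3000e-03  1.3330e+00] F [ 0.2 -0.   0.5] M [0.05 0.04 0.01] w 91.8 q [ 1.19  0.34  1.52  0.    1.28 -0.15]
rows units t: [-8.728 11.984  5.612]
w units: [8.0000e-03 1.5000e-02 1.5275e+01]
```

View pics/n1.png

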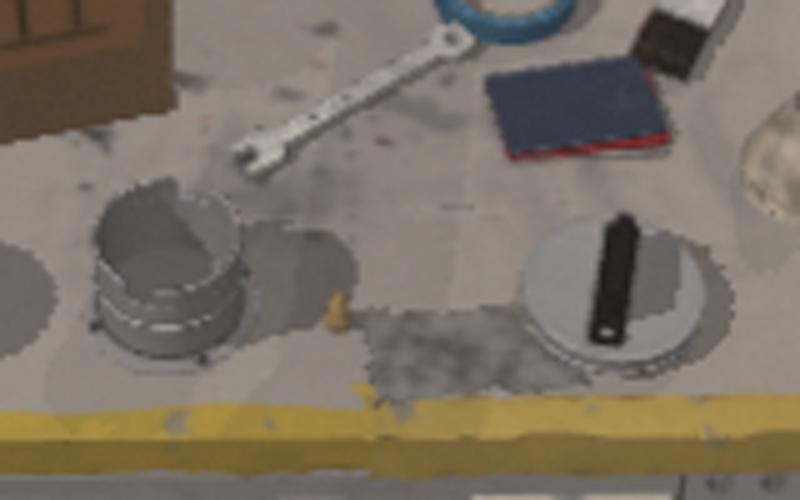

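The picture shows the scene unchanged, since both moves were refused. I'll send rows with all the keys.

{"method": "drive_tool", "body": {"deltas": [{"hand": 0,"tx": -0.58,"ty": 0.8,"tz": 0,"wx": 0,"wy": 0,"wz": 0},{"hand": 0,"tx": -0.58,"ty": 0.8,"tz": 0,"wx": 0,"wy": 0,"wz": 0},{"hand": 0,"tx": -0.58,"ty": 0.8,"tz": 0,"wx": 0,"wy": 0,"wz": 0},{"hand": 0,"tx": -0.58,"ty": 0.8,"tz": 0,"wx": 0,"wy": 0,"wz": 0},{"hand": 0,"tx": -0.58,"ty": 0.8,"tz": 0,"wx": 0,"wy": 0,"wz": 0}]}}

```text
time: 0.57
tool_pos: [252.4, 358.3, 240.6]
tcp_rot: [-3.142, 0.0, 1.334]
contact_force: [1.2, 0.7, 0.2]
grip_width: 62.9
```

{"method": "drive_tool", "body": {"deltas": [{"hand": 0,"tx": -0.58,"ty": 0.8,"tz": 0,"wx": 0,"wy": 0,"wz": 0},{"hand": 0,"tx": -0.58,"ty": 0.8,"tz": 0,"wx": 0,"wy": 0,"wz": 0},{"hand": 0,"tx": -0.58,"ty": 0.8,"tz": 0,"wx": 0,"wy": 0,"wz": 0},{"hand": 0,"tx": -0.58,"ty": 0.8,"tz": 0,"wx": 0,"wy": 0,"wz": 0},{"hand": 0,"tx": -0.58,"ty": 0.8,"tz": 0,"wx": 0,"wy": 0,"wz": 0},{"hand": 0,"tx": -0.58,"ty": 0.8,"tz": 0,"wx": 0,"wy": 0,"wz": 0},{"hand": 0,"tx": -0.58,"ty": 0.8,"tz": 0,"wx": 0,"wy": 0,"wz": 0},{"hand": 0,"tx": -0.58,"ty": 0.8,"tz": 0,"wx": 0,"wy": 0,"wz": 0},{"hand": 0,"tx": -0.58,"ty": 0.8,"tz": 0,"wx": 0,"wy": 0,"wz": 0},{"hand": 0,"tx": -0.58,"ty": 0.8,"tz": 0,"wx": 0,"wy": 0,"wz": 0}]}}

```text
time: 1.4
tool_pos: [509.0, 57.1, 240.5]
tcp_rot: [-3.141, -0.0, 1.333]
contact_force: [0.2, 0.4, 0.3]
grip_width: 45.6
```

{"method": "drive_tool", "body": {"deltas": [{"hand": 0,"tx": 0,"ty": 0,"tz": 0.2,"wx": 0,"wy": 0,"wz": 0.955},{"hand": 0,"tx": 0,"ty": 0,"tz": 0.2,"wx": 0,"wy": 0,"wz": 0.955},{"hand": 0,"tx": 0,"ty": 0,"tz": 0.2,"wx": 0,"wy": 0,"wz": 0.955},{"hand": 0,"tx": 0,"ty": 0,"tz": 0.2,"wx": 0,"wy": 0,"wz": 0.955},{"hand": 0,"tx": 0,"ty": 0,"tz": 0.2,"wx": 0,"wy": 0,"wz": 0.955},{"hand": 0,"tx": 0,"ty": 0,"tz": 0.2,"wx": 0,"wy": 0,"wz": 0.955},{"hand": 0,"tx": 0,"ty": 0,"tz": 0.2,"wx": 0,"wy": 0,"wz": 0.955},{"hand": 0,"tx": 0,"ty": 0,"tz": 0.2,"wx": 0,"wy": 0,"wz": 0.955},{"hand": 0,"tx": 0,"ty": 0,"tz": 0.2,"wx": 0,"wy": 0,"wz": 0.955},{"hand": 0,"tx": 0,"ty": 0,"tz": 0.2,"wx": 0,"wy": 0,"wz": 0.955},{"hand": 0,"tx": 0,"ty": 0,"tz": 0.2,"wx": 0,"wy": 0,"wz": 0.955},{"hand": 0,"tx": 0,"ty": 0,"tz": 0.2,"wx": 0,"wy": 0,"wz": 0.955},{"hand": 0,"tx": 0,"ty": 0,"tz": 0.2,"wx": 0,"wy": 0,"wz": 0.955},{"hand": 0,"tx": 0,"ty": 0,"tz": 0.2,"wx": 0,"wy": 0,"wz": 0.955},{"hand": 0,"tx": 0,"ty": 0,"tz": 0.2,"wx": 0,"wy": 0,"wz": 0.955},{"hand": 0,"tx": 0,"ty": 0,"tz": 0.2,"wx": 0,"wy": 0,"wz": 0.955},{"hand": 0,"tx": 0,"ty": 0,"tz": 0,"wx": 0,"wy": 0,"wz": 0}]}}

```text
time: 2.82
tool_pos: [507.1, 59.0, 111.1]
tcp_rot: [-3.141, 0.003, -0.003]
contact_force: [-1.0, 0.5, -0.1]
grip_width: 45.9
```

```bash
python3 - <<'E'
from h import *
go([507,57.4,16],0)
snap('scene','n1',(230,175,390,275),5)
E
```

```text
t 2.82 p [507.1  59.  111.1] rpy [-3.1414  0.0032 -0.0034] F [-1.   0.5 -0.1] M [-0.05  0.1  -0.04] w 45.9 q [-0.03  0.46  1.74  0.    0.95 -0.03]
rows units t: [0.005 0.041 2.378]
w units: [-0.002  0.037 -0.039]
```

View pics/n1.png

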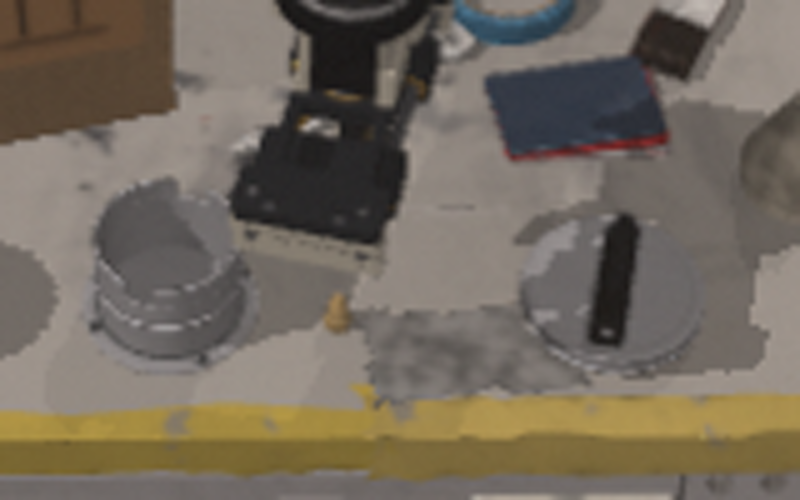

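View pics/n1_full.png

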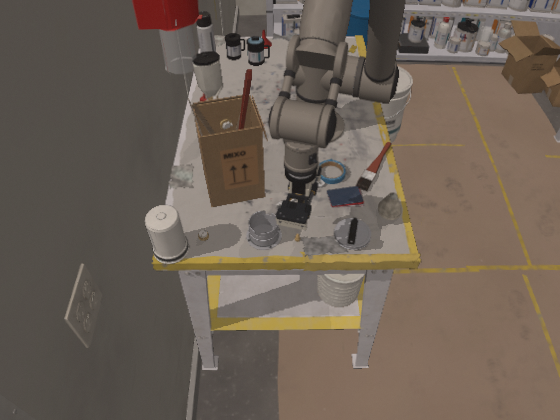

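```bash
python3 - <<'E'
from h import *
snap('top','t2',(150,120,480,420),2)
E
```

```text
(no output)
```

View pics/t2.png

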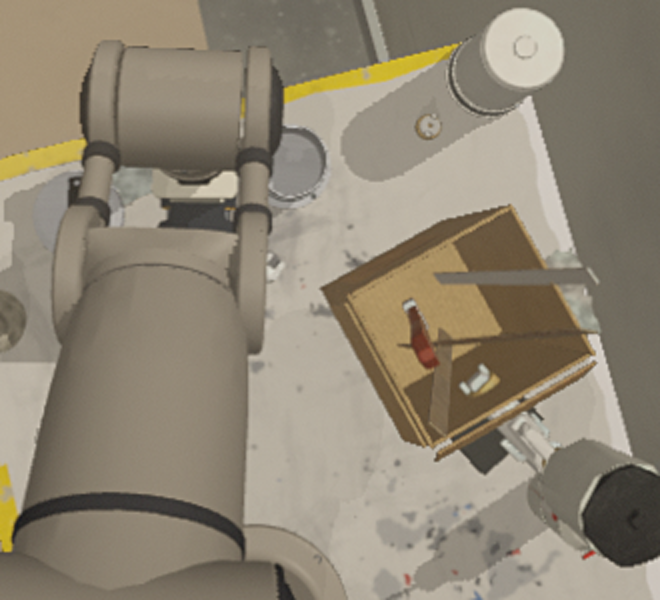

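```bash
python3 - <<'E'
from h import *
c1,d1=ray('top',[(240.8,173.2)]);c2,d2=ray('scene',[(303,121)])
A=np.c_[d1[0],-d2[0]]; s=np.linalg.lstsq(A,c2-c1,rcond=None)[0]
print(c1+s[0]*d1[0],c2+s[1]*d2[0])
E
```

```text
[509.42804098  59.19179006 418.594648  ] [509.06082764  60.86751094 418.6414357 ]
```

Wrist centre triangulates to (509, 60, 418), so at working depth it stays well above the box, whose top is near 245. Descending to the nozzle.

{"method": "drive_tool", "body": {"deltas": [{"hand": 0,"tx": 0,"ty": 0.04,"tz": 0.5,"wx": 0,"wy": 0.037,"wz": -0.039},{"hand": 0,"tx": 0,"ty": 0,"tz": 0.7,"wx": 0,"wy": 0,"wz": 0},{"hand": 0,"tx": 0,"ty": 0,"tz": 0.7,"wx": 0,"wy": 0,"wz": 0},{"hand": 0,"tx": 0,"ty": 0,"tz": 0.3,"wx": 0,"wy": 0,"wz": 0},{"hand": 0,"tx": 0,"ty": 0,"tz": 0.13,"wx": 0,"wy": 0,"wz": 0},{"hand": 0,"tx": 0,"ty": 0,"tz": 0,"wx": 0,"wy": 0,"wz": 0},{"hand": 0,"tx": 0,"ty": 0,"tz": 0,"wx": 0,"wy": 0,"wz": 0}]}}

```text
time: 3.5
tool_pos: [509.1, 57.4, 20.3]
tcp_rot: [-3.142, -0.004, 0.004]
contact_force: [-0.2, 0.8, 0.6]
grip_width: 46.2
```

```bash
python3 - <<'E'
from h import *
go([507,57.4,16],0)
snap('scene','n2',(250,185,350,260),8)
E
```

```text
t 3.5 p [509.1  57.4  20.3] rpy [-3.1416 -0.0045  0.004 ] F [-0.2  0.8  0.6] M [-0.09  0.02  0.02] w 46.2 q [-0.04  0.61  1.81  0.    0.72 -0.04]
rows units t: [-0.053 -0.     0.107]
w units: [-0.001 -0.051  0.046]
```

View pics/n2.png

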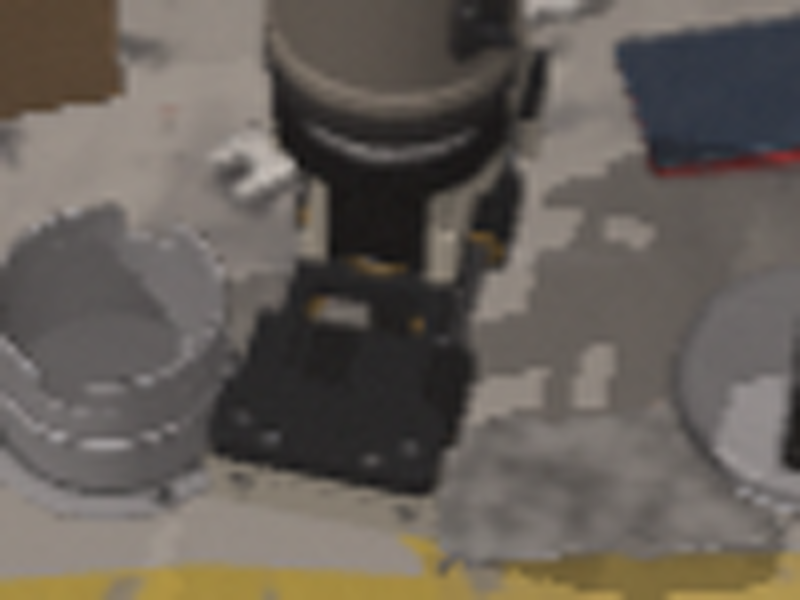

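The body hides the nozzle here and no contact force shows. I'll lower slightly and close.

{"method": "drive_tool", "body": {"deltas": [{"hand": 0,"tx": -0.03,"ty": 0,"tz": 0.06,"wx": 0,"wy": 0,"wz": 0},{"hand": 1,"tx": 0,"ty": 0,"tz": 0,"wx": 0,"wy": 0,"wz": 0},{"hand": 1,"tx": 0,"ty": 0,"tz": 0,"wx": 0,"wy": 0,"wz": 0},{"hand": 1,"tx": 0,"ty": 0,"tz": 0,"wx": 0,"wy": 0,"wz": 0},{"hand": 1,"tx": 0,"ty": 0,"tz": 0,"wx": 0,"wy": 0,"wz": 0},{"hand": 1,"tx": 0,"ty": 0,"tz": 0,"wx": 0,"wy": 0,"wz": 0},{"hand": 1,"tx": 0,"ty": 0,"tz": 0,"wx": 0,"wy": 0,"wz": 0},{"hand": 1,"tx": 0,"ty": 0,"tz": 0,"wx": 0,"wy": 0,"wz": 0},{"hand": 1,"tx": 0,"ty": 0,"tz": 0,"wx": 0,"wy": 0,"wz": 0},{"hand": 1,"tx": 0,"ty": 0,"tz": 0,"wx": 0,"wy": 0,"wz": 0}]}}

```text
time: 4.38
tool_pos: [507.3, 57.4, 17.2]
tcp_rot: [-3.142, -0.003, 0.003]
contact_force: [-0.7, -0.0, 2.1]
grip_width: 12.8
```

{"method": "drive_tool", "body": {"deltas": [{"hand": 1,"tx": 0,"ty": 0,"tz": -0.3,"wx": 0,"wy": 0,"wz": 0},{"hand": 1,"tx": 0,"ty": 0,"tz": -0.7,"wx": 0,"wy": 0,"wz": 0},{"hand": 1,"tx": 0,"ty": 0,"tz": -0.7,"wx": 0,"wy": 0,"wz": 0},{"hand": 1,"tx": 0,"ty": 0,"tz": -0.6,"wx": 0,"wy": 0,"wz": 0},{"hand": 1,"tx": 0,"ty": 0,"tz": -0.3,"wx": 0,"wy": 0,"wz": 0},{"hand": 1,"tx": 0,"ty": 0,"tz": 0,"wx": 0,"wy": 0,"wz": 0}]}}

```text
time: 4.88
tool_pos: [508.5, 57.4, 123.8]
tcp_rot: [3.141, -0.009, 0.003]
contact_force: [-0.0, 0.4, 0.2]
grip_width: 12.9
```

```bash
python3 - <<'E'
from h import *
go([514.7,-36.7,117],0)
snap('scene','n3',(250,165,350,260),6)
print(proj('scene',[[507,57.4,113],[507,57.4,100]]))
E
```

```text
t 4.88 p [508.5  57.4 123.8] rpy [ 3.1415e+00 -8.9000e-03  3.0000e-03] F [-0.   0.4  0.2] M [-0.08  0.05  0.  ] w 12.9 q [-0.04  0.44  1.73  0.    0.96 -0.04]
rows units t: [0.145 2.352 0.172]
w units: [ 0.001 -0.102  0.035]
[[298.09881488 213.64147265]
 [297.9755044  216.83533562]]
```

View pics/n3.png

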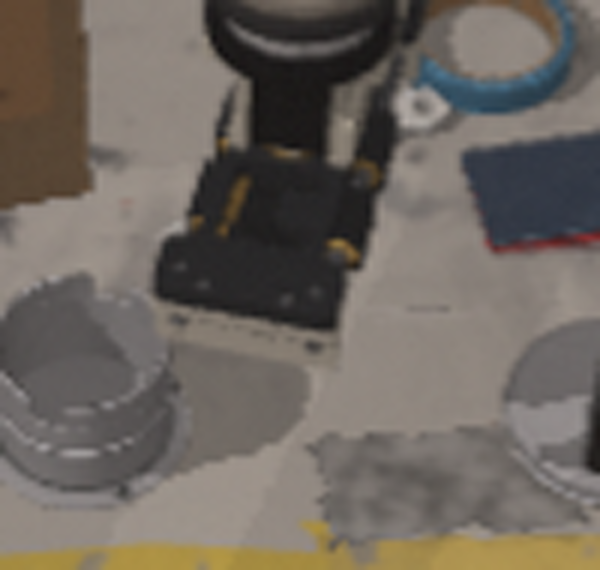

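The nozzle is gone from its spot near scene (297, 237) and the width reads 12.9, so it is held. Next to the can.

{"method": "drive_tool", "body": {"deltas": [{"hand": 1,"tx": 0.03,"ty": 0.35,"tz": 0,"wx": 0,"wy": 0,"wz": 0},{"hand": 1,"tx": 0.04,"ty": 0.65,"tz": 0,"wx": 0,"wy": 0,"wz": 0},{"hand": 1,"tx": 0.04,"ty": 0.65,"tz": 0,"wx": 0,"wy": 0,"wz": 0},{"hand": 1,"tx": 0.03,"ty": 0.5,"tz": 0,"wx": 0,"wy": 0,"wz": 0},{"hand": 1,"tx": 0,"ty": 0.2,"tz": 0,"wx": 0,"wy": 0,"wz": 0},{"hand": 1,"tx": 0,"ty": 0,"tz": 0,"wx": 0,"wy": 0,"wz": 0},{"hand": 1,"tx": 0,"ty": 0,"tz": 0,"wx": 0,"wy": 0,"wz": 0}]}}

```text
time: 5.52
tool_pos: [512.1, -36.2, 120.1]
tcp_rot: [-3.141, -0.001, 0.002]
contact_force: [0.7, -0.0, 0.0]
grip_width: 12.6
```

```bash
python3 - <<'E'
from h import *
go([514.7,-36.7,25],0)
snap('scene','n4',(220,165,320,260),6)
E
```

```text
t 5.52 p [512.1 -36.2 120.1] rpy [-3.1407e+00 -1.3000e-03  1.9000e-03] F [ 0.7 -0.   0. ] M [-0.09  0.07  0.02] w 12.6 q [-0.22  0.45  1.72  0.    0.97 -0.22]
rows units t: [0.061 0.014 2.379]
w units: [-0.011 -0.015  0.022]
```

View pics/n4.png

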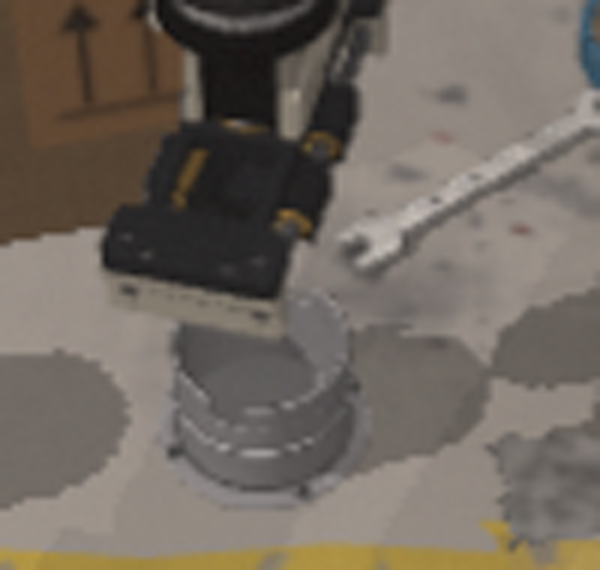

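{"method": "drive_tool", "body": {"deltas": [{"hand": 1,"tx": 0.05,"ty": 0.01,"tz": 0.3,"wx": 0,"wy": 0,"wz": 0},{"hand": 1,"tx": 0,"ty": 0,"tz": 0.4,"wx": 0,"wy": 0,"wz": 0},{"hand": 1,"tx": 0,"ty": 0,"tz": 0.4,"wx": 0,"wy": 0,"wz": 0},{"hand": 1,"tx": 0,"ty": 0,"tz": 0.4,"wx": 0,"wy": 0,"wz": 0},{"hand": 1,"tx": 0,"ty": 0,"tz": 0.3,"wx": 0,"wy": 0,"wz": 0},{"hand": 1,"tx": 0,"ty": 0,"tz": 0.2,"wx": 0,"wy": 0,"wz": 0},{"hand": 1,"tx": 0,"ty": 0,"tz": 0,"wx": 0,"wy": 0,"wz": 0},{"hand": 1,"tx": 0,"ty": 0,"tz": 0,"wx": 0,"wy": 0,"wz": 0}]}}

```text
time: 6.23
tool_pos: [514.9, -36.2, 41.0]
tcp_rot: [-3.141, -0.003, 0.004]
contact_force: [0.6, 0.2, -0.3]
grip_width: 12.9
```

{"method": "drive_tool", "body": {"deltas": [{"hand": 1,"tx": 0,"ty": 0,"tz": 0.2,"wx": 0,"wy": 0,"wz": 0},{"hand": 1,"tx": 0,"ty": 0,"tz": 0.15,"wx": 0,"wy": 0,"wz": 0},{"hand": 1,"tx": 0,"ty": 0,"tz": 0.05,"wx": 0,"wy": 0,"wz": 0},{"hand": 1,"tx": 0,"ty": 0,"tz": 0,"wx": 0,"wy": 0,"wz": 0},{"hand": 0.45,"tx": 0,"ty": 0,"tz": 0,"wx": 0,"wy": 0,"wz": 0},{"hand": 0.45,"tx": 0,"ty": 0,"tz": 0,"wx": 0,"wy": 0,"wz": 0},{"hand": 0.45,"tx": 0,"ty": 0,"tz": 0,"wx": 0,"wy": 0,"wz": 0},{"hand": 0.45,"tx": 0,"ty": 0,"tz": 0,"wx": 0,"wy": 0,"wz": 0},{"hand": 0.45,"tx": 0,"ty": 0,"tz": 0,"wx": 0,"wy": 0,"wz": 0},{"hand": 0.45,"tx": 0,"ty": 0,"tz": 0,"wx": 0,"wy": 0,"wz": 0}]}}

```text
time: 7.07
tool_pos: [515.1, -37.0, 25.2]
tcp_rot: [-3.142, -0.003, 0.003]
contact_force: [0.4, 0.7, -0.3]
grip_width: 25.3
```

{"method": "drive_tool", "body": {"deltas": [{"hand": 0.45,"tx": 0,"ty": 0,"tz": -0.3,"wx": 0,"wy": 0,"wz": 0},{"hand": 0.45,"tx": 0,"ty": 0,"tz": -0.5,"wx": 0,"wy": 0,"wz": 0},{"hand": 0.45,"tx": 0,"ty": 0,"tz": -0.7,"wx": 0,"wy": 0,"wz": 0},{"hand": 0.45,"tx": 0,"ty": 0,"tz": -0.7,"wx": 0,"wy": 0,"wz": 0},{"hand": 0.2,"tx": 0,"ty": 0,"tz": -0.3,"wx": 0,"wy": 0,"wz": 0},{"hand": 0,"tx": 0,"ty": 0,"tz": 0,"wx": 0,"wy": 0,"wz": 0}]}}

```text
time: 7.57
tool_pos: [516.5, -37.4, 128.2]
tcp_rot: [3.14, -0.009, 0.003]
contact_force: [1.0, 0.1, -0.2]
grip_width: 34.3
```

```bash
python3 - <<'E'
from h import *
go([456.5,202.7,120],np.radians(91.6))
snap('scene','n5',(220,165,320,260),6)
E
```

```text
t 7.57 p [516.5 -37.4 128.2] rpy [ 3.1403e+00 -9.4000e-03  3.0000e-03] F [ 1.   0.1 -0.2] M [-0.09  0.02 -0.02] w 34.3 q [-0.22  0.44  1.71  0.    0.98 -0.22]
rows units t: [-1.484 -6.006  0.184]
w units: [  0.098  -0.072 -18.285]
```

View pics/n5.png

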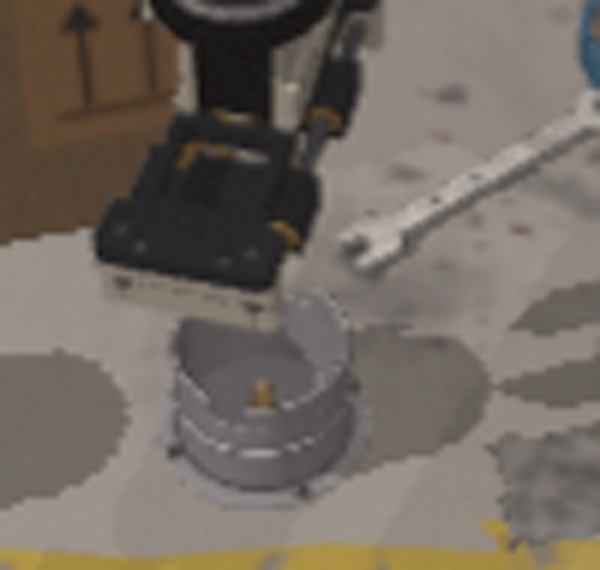

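The nozzle stands upright on the can's floor near scene (264, 231), let go. On to the cap.

{"method": "drive_tool", "body": {"deltas": [{"hand": 0,"tx": -0.1,"ty": -0.5,"tz": 0,"wx": 0,"wy": 0,"wz": 0},{"hand": 0,"tx": -0.23,"ty": -0.95,"tz": 0,"wx": 0,"wy": 0,"wz": 0},{"hand": 0,"tx": -0.23,"ty": -0.95,"tz": 0,"wx": 0,"wy": 0,"wz": 0},{"hand": 0,"tx": -0.23,"ty": -0.95,"tz": 0,"wx": 0,"wy": 0,"wz": 0},{"hand": 0,"tx": -0.23,"ty": -0.95,"tz": 0,"wx": 0,"wy": 0,"wz": 0},{"hand": 0,"tx": -0.23,"ty": -0.95,"tz": 0,"wx": 0,"wy": 0,"wz": 0},{"hand": 0,"tx": -0.23,"ty": -0.75,"tz": 0,"wx": 0,"wy": 0,"wz": 0},{"hand": 0,"tx": 0,"ty": 0,"tz": 0,"wx": 0,"wy": 0,"wz": 0}]}}

```text
time: 8.28
tool_pos: [452.0, 207.1, 123.3]
tcp_rot: [-3.141, 0.0, 0.008]
contact_force: [-1.0, -0.6, -0.5]
grip_width: 46.3
```

{"method": "drive_tool", "body": {"deltas": [{"hand": 0,"tx": 0,"ty": 0,"tz": 0,"wx": 0,"wy": 0,"wz": 0.985},{"hand": 0,"tx": 0,"ty": 0,"tz": 0,"wx": 0,"wy": 0,"wz": 0.985},{"hand": 0,"tx": 0,"ty": 0,"tz": 0,"wx": 0,"wy": 0,"wz": 0.985},{"hand": 0,"tx": 0,"ty": 0,"tz": 0,"wx": 0,"wy": 0,"wz": 0.985},{"hand": 0,"tx": 0,"ty": 0,"tz": 0,"wx": 0,"wy": 0,"wz": 0.985},{"hand": 0,"tx": 0,"ty": 0,"tz": 0,"wx": 0,"wy": 0,"wz": 0.985},{"hand": 0,"tx": 0,"ty": 0,"tz": 0,"wx": 0,"wy": 0,"wz": 0.985},{"hand": 0,"tx": 0,"ty": 0,"tz": 0,"wx": 0,"wy": 0,"wz": 0.985},{"hand": 0,"tx": 0,"ty": 0,"tz": 0,"wx": 0,"wy": 0,"wz": 0.985},{"hand": 0,"tx": 0,"ty": 0,"tz": 0,"wx": 0,"wy": 0,"wz": 0.985},{"hand": 0,"tx": 0,"ty": 0,"tz": 0,"wx": 0,"wy": 0,"wz": 0.985},{"hand": 0,"tx": 0,"ty": 0,"tz": 0,"wx": 0,"wy": 0,"wz": 0.985},{"hand": 0,"tx": 0,"ty": 0,"tz": 0,"wx": 0,"wy": 0,"wz": 0.985},{"hand": 0,"tx": 0,"ty": 0,"tz": 0,"wx": 0,"wy": 0,"wz": 0.985},{"hand": 0,"tx": 0,"ty": 0,"tz": 0,"wx": 0,"wy": 0,"wz": 0.985},{"hand": 0,"tx": 0,"ty": 0,"tz": 0,"wx": 0,"wy": 0,"wz": 0.985},{"hand": 0,"tx": 0,"ty": 0,"tz": 0,"wx": 0,"wy": 0,"wz": 0.985},{"hand": 0,"tx": 0,"ty": 0,"tz": 0,"wx": 0,"wy": 0,"wz": 0.985},{"hand": 0,"tx": 0,"ty": 0,"tz": 0,"wx": 0,"wy": 0,"wz": 0},{"hand": 0,"tx": 0,"ty": 0,"tz": 0,"wx": 0,"wy": 0,"wz": 0}]}}

```text
time: 9.95
tool_pos: [454.3, 202.3, 123.8]
tcp_rot: [-3.14, -0.001, -1.542]
contact_force: [0.1, 0.4, -0.1]
grip_width: 46.0
```

```bash
python3 - <<'E'
from h import *
go([456.5,202.7,39],np.radians(-88.4))
snap('scene','c1',(300,165,420,265),6)
E
```

```text
t 9.95 p [454.3 202.3 123.8] rpy [-3.1404e+00 -6.0000e-04 -1.5420e+00] F [ 0.1  0.4 -0.1] M [-0.05  0.2  -0.02] w 46.0 q [ 0.27  0.42  1.76 -0.    0.96  1.81]
rows units t: [-0.009 -0.052  2.12 ]
w units: [-0.014 -0.007  0.01 ]
```

View pics/c1.png

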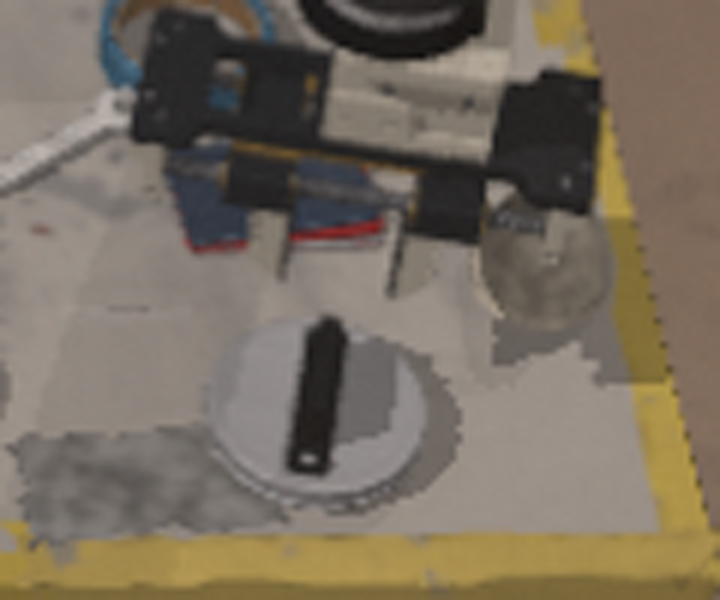

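{"method": "drive_tool", "body": {"deltas": [{"hand": 0,"tx": -0.01,"ty": -0.05,"tz": 0.3,"wx": 0,"wy": 0,"wz": 0},{"hand": 0,"tx": 0,"ty": 0,"tz": 0.6,"wx": 0,"wy": 0,"wz": 0},{"hand": 0,"tx": 0,"ty": 0,"tz": 0.6,"wx": 0,"wy": 0,"wz": 0},{"hand": 0,"tx": 0,"ty": 0,"tz": 0.3,"wx": 0,"wy": 0,"wz": 0},{"hand": 0,"tx": 0,"ty": 0,"tz": 0.15,"wx": 0,"wy": 0,"wz": 0},{"hand": 0,"tx": 0,"ty": 0,"tz": 0,"wx": 0,"wy": 0,"wz": 0},{"hand": 0,"tx": 0,"ty": 0,"tz": 0,"wx": 0,"wy": 0,"wz": 0}]}}

```text
time: 10.58
tool_pos: [457.3, 203.3, 47.1]
tcp_rot: [-3.138, -0.0, -1.543]
contact_force: [0.3, -0.3, 0.4]
grip_width: 46.0
```

```bash
python3 - <<'E'
from h import *
go([456.5,202.7,39],np.radians(-88.4))
snap('scene','c2',(300,165,420,265),6)
E
```

```text
t 10.58 p [457.3 203.3  47.1] rpy [-3.1384 -0.     -1.5433] F [ 0.3 -0.3  0.4] M [-0.06  0.09 -0.  ] w 46.0 q [ 0.27  0.54  1.83 -0.    0.77  1.81]
rows units t: [0.014 0.02  0.202]
w units: [-0.037 -0.    -0.005]
```

View pics/c2.png

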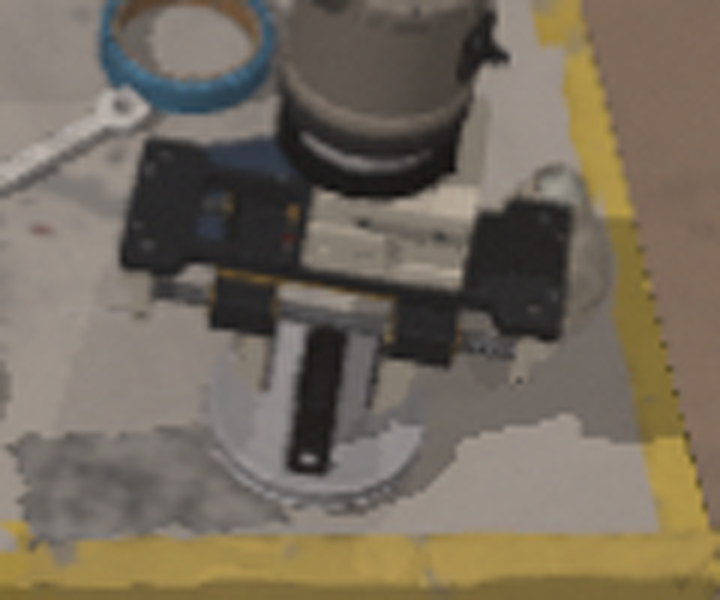

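The fingers straddle the bar (crop (320, 395)). Lowering a little and closing.

{"method": "drive_tool", "body": {"deltas": [{"hand": 0,"tx": 0,"ty": 0,"tz": 0.12,"wx": 0,"wy": 0,"wz": 0},{"hand": 0,"tx": 0,"ty": 0,"tz": 0.05,"wx": 0,"wy": 0,"wz": 0},{"hand": 1,"tx": 0,"ty": 0,"tz": 0,"wx": 0,"wy": 0,"wz": 0},{"hand": 1,"tx": 0,"ty": 0,"tz": 0,"wx": 0,"wy": 0,"wz": 0},{"hand": 1,"tx": 0,"ty": 0,"tz": 0,"wx": 0,"wy": 0,"wz": 0},{"hand": 1,"tx": 0,"ty": 0,"tz": 0,"wx": 0,"wy": 0,"wz": 0},{"hand": 1,"tx": 0,"ty": 0,"tz": 0,"wx": 0,"wy": 0,"wz": 0},{"hand": 1,"tx": 0,"ty": 0,"tz": 0,"wx": 0,"wy": 0,"wz": 0},{"hand": 1,"tx": 0,"ty": 0,"tz": 0,"wx": 0,"wy": 0,"wz": 0},{"hand": 1,"tx": 0,"ty": 0,"tz": 0,"wx": 0,"wy": 0,"wz": 0},{"hand": 1,"tx": 0,"ty": 0,"tz": 0,"wx": 0,"wy": 0,"wz": 0}]}}

```text
time: 11.55
tool_pos: [457.2, 203.3, 40.3]
tcp_rot: [-3.138, 0.0, -1.544]
contact_force: [-0.5, -0.7, 1.9]
grip_width: 11.6
```

```bash
python3 - <<'E'
from h import *
go([456.5,202.7,39],np.radians(-88.4))
snap('scene','c3',(300,165,420,265),6)
E
```

```text
t 11.55 p [457.2 203.3  40.3] rpy [-3.1381e+00  1.0000e-04 -1.5443e+00] F [-0.5 -0.7  1.9] M [-0.05  0.24 -0.  ] w 11.6 q [ 0.27  0.56  1.83 -0.    0.75  1.81]
rows units t: [0.015 0.018 0.032]
w units: [-0.04   0.001 -0.016]
```

View pics/c3.png

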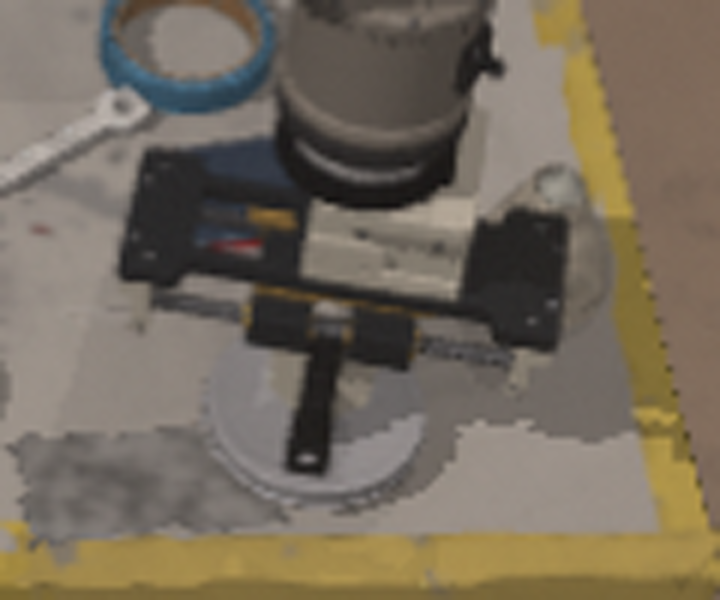

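{"method": "drive_tool", "body": {"deltas": [{"hand": 1,"tx": 0,"ty": 0,"tz": -0.1,"wx": 0,"wy": 0,"wz": 0},{"hand": 1,"tx": 0,"ty": 0,"tz": -0.2,"wx": 0,"wy": 0,"wz": 0},{"hand": 1,"tx": 0,"ty": 0,"tz": -0.4,"wx": 0,"wy": 0,"wz": 0},{"hand": 1,"tx": 0,"ty": 0,"tz": -0.6,"wx": 0,"wy": 0,"wz": 0},{"hand": 1,"tx": 0,"ty": 0,"tz": -0.6,"wx": 0,"wy": 0,"wz": 0},{"hand": 1,"tx": 0,"ty": 0,"tz": -0.6,"wx": 0,"wy": 0,"wz": 0},{"hand": 1,"tx": 0,"ty": 0,"tz": -0.3,"wx": 0,"wy": 0,"wz": 0},{"hand": 1,"tx": 0,"ty": 0,"tz": 0,"wx": 0,"wy": 0,"wz": 0},{"hand": 1,"tx": 0,"ty": 0,"tz": 0,"wx": 0,"wy": 0,"wz": 0}]}}

```text
time: 12.35
tool_pos: [456.6, 203.2, 152.5]
tcp_rot: [-3.138, 0.0, -1.544]
contact_force: [-0.4, 0.1, -4.2]
grip_width: 12.0
```

```bash
python3 - <<'E'
from h import *
go([515.5,-36.7,147],-1.684)
snap('scene','c4',(300,145,420,265),5)
E
```

```text
t 12.35 p [456.6 203.2 152.5] rpy [-3.1375e+00  2.0000e-04 -1.5442e+00] F [-0.4  0.1 -4.2] M [-0.11  0.18  0.  ] w 12.0 q [ 0.27  0.39  1.72 -0.    1.03  1.81]
rows units t: [ 6.036 -1.311  0.142]
w units: [-0.047  0.006  1.602]
```

View pics/c4.png

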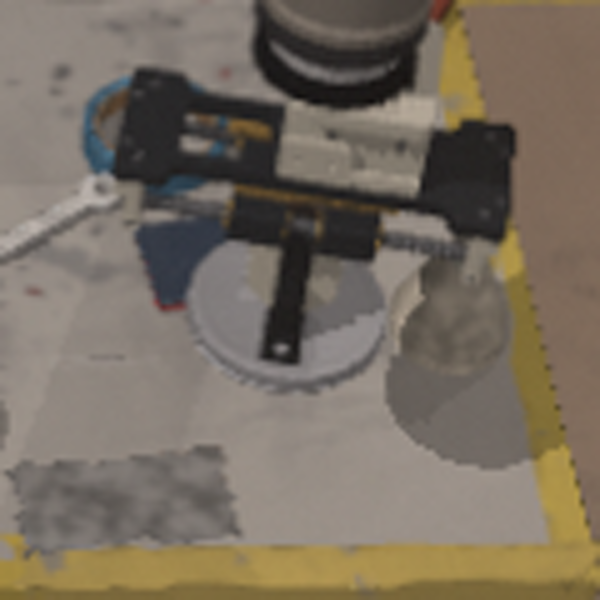

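Both lids have left the bench: the force reads -4.2 N, which fits 340 g. Carrying them to the can.

{"method": "drive_tool", "body": {"deltas": [{"hand": 1,"tx": 0.2,"ty": -0.05,"tz": 0,"wx": 0,"wy": 0,"wz": 0.0},{"hand": 1,"tx": 0.4,"ty": -0.09,"tz": 0,"wx": 0,"wy": 0,"wz": 0},{"hand": 1,"tx": 0.6,"ty": -0.13,"tz": 0,"wx": 0,"wy": 0,"wz": 0},{"hand": 1,"tx": 0.6,"ty": -0.13,"tz": 0,"wx": 0,"wy": 0,"wz": 0},{"hand": 1,"tx": 0.6,"ty": -0.13,"tz": 0,"wx": 0,"wy": 0,"wz": 0},{"hand": 1,"tx": 0.6,"ty": -0.13,"tz": 0,"wx": 0,"wy": 0,"wz": 0},{"hand": 1,"tx": 0.6,"ty": -0.13,"tz": 0,"wx": 0,"wy": 0,"wz": 0},{"hand": 1,"tx": 0.6,"ty": -0.13,"tz": 0,"wx": 0,"wy": 0,"wz": 0},{"hand": 1,"tx": 0.6,"ty": -0.13,"tz": 0,"wx": 0,"wy": 0,"wz": 0},{"hand": 1,"tx": 0.6,"ty": -0.13,"tz": 0,"wx": 0,"wy": 0,"wz": 0},{"hand": 1,"tx": 0.4,"ty": -0.09,"tz": 0,"wx": 0,"wy": 0,"wz": 0},{"hand": 1,"tx": 0.2,"ty": -0.05,"tz": 0,"wx": 0,"wy": 0,"wz": 0},{"hand": 1,"tx": 0,"ty": 0,"tz": 0,"wx": 0,"wy": 0,"wz": 0.4},{"hand": 1,"tx": 0,"ty": 0,"tz": 0,"wx": 0,"wy": 0,"wz": 0.6},{"hand": 1,"tx": 0,"ty": 0,"tz": 0,"wx": 0,"wy": 0,"wz": 0.6},{"hand": 1,"tx": 0,"ty": 0,"tz": 0,"wx": 0,"wy": 0,"wz": 0},{"hand": 1,"tx": 0,"ty": 0,"tz": 0,"wx": 0,"wy": 0,"wz": 0}]}}

```text
time: 13.82
tool_pos: [515.4, -35.0, 151.6]
tcp_rot: [-3.14, 0.001, -1.682]
contact_force: [-0.3, 1.1, -4.2]
grip_width: 11.9
```

```bash
python3 - <<'E'
from h import *
go([515.5,-36.7,120],-1.684)
snap('scene','d1',(210,145,330,265),5)
E
```

```text
t 13.82 p [515.4 -35.  151.6] rpy [-3.1400e+00  7.0000e-04 -1.6821e+00] F [-0.3  1.1 -4.2] M [-0.09  0.15  0.05] w 11.9 q [-0.22  0.42  1.68  0.    1.05  1.46]
rows units t: [ 0.042 -0.007  0.79 ]
w units: [-0.018  0.008  0.022]
```

View pics/d1.png

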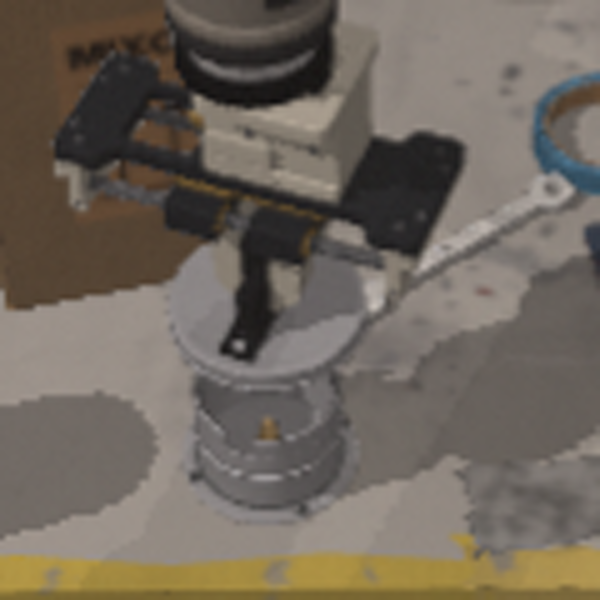

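{"method": "drive_tool", "body": {"deltas": [{"hand": 1,"tx": 0.04,"ty": 0,"tz": 0.2,"wx": 0,"wy": 0,"wz": 0},{"hand": 1,"tx": 0,"ty": 0,"tz": 0.3,"wx": 0,"wy": 0,"wz": 0},{"hand": 1,"tx": 0,"ty": 0,"tz": 0.3,"wx": 0,"wy": 0,"wz": 0},{"hand": 1,"tx": 0,"ty": 0,"tz": 0.2,"wx": 0,"wy": 0,"wz": 0},{"hand": 1,"tx": 0,"ty": 0,"tz": 0.05,"wx": 0,"wy": 0,"wz": 0},{"hand": 1,"tx": 0,"ty": 0,"tz": 0,"wx": 0,"wy": 0,"wz": 0},{"hand": 1,"tx": 0,"ty": 0,"tz": 0,"wx": 0,"wy": 0,"wz": 0},{"hand": 1,"tx": 0,"ty": 0,"tz": 0,"wx": 0,"wy": 0,"wz": 0}]}}

```text
time: 14.53
tool_pos: [516.3, -36.9, 110.9]
tcp_rot: [-3.137, 0.0, -1.684]
contact_force: [0.1, 0.8, -4.0]
grip_width: 12.0
```

```bash
python3 - <<'E'
from h import *
go([515.5,-36.7,103],-1.684)
snap('scene','d2',(220,180,310,260),7)
E
```

```text
t 14.53 p [516.3 -36.9 110.9] rpy [-3.1372e+00  3.0000e-04 -1.6837e+00] F [ 0.1  0.8 -4. ] M [-0.08  0.19  0.03] w 12.0 q [-0.22  0.47  1.72  0.    0.94  1.46]
rows units t: [-0.003  0.021  0.197]
w units: [-0.051  0.004  0.004]
```

View pics/d2.png

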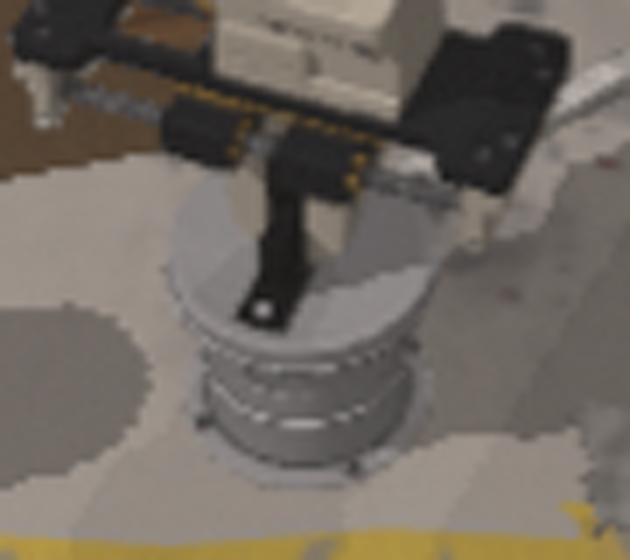

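```bash
python3 - <<'E'
from h import *
p=proj('scene',[[514.8,-36.7,z] for z in (2,50,95)]); print((p-[220,180])*7+3)
E
```

```text
[[310.15393336 387.05250702]
 [306.21937345 312.07354603]
 [302.33231269 237.67292202]]
```

{"method": "drive_tool", "body": {"deltas": [{"hand": 1,"tx": 0,"ty": 0.01,"tz": 0.06,"wx": -0.04,"wy": 0,"wz": 0},{"hand": 1,"tx": 0,"ty": 0,"tz": 0.06,"wx": 0,"wy": 0,"wz": 0},{"hand": 1,"tx": 0,"ty": 0,"tz": 0.05,"wx": 0,"wy": 0,"wz": 0},{"hand": 1,"tx": 0,"ty": 0,"tz": 0,"wx": 0,"wy": 0,"wz": 0},{"hand": 1,"tx": 0,"ty": 0,"tz": 0,"wx": 0,"wy": 0,"wz": 0}]}}

```text
time: 15.0
tool_pos: [515.3, -36.8, 103.3]
tcp_rot: [3.141, 0.0, -1.684]
contact_force: [-0.2, 1.6, -2.4]
grip_width: 11.5
```

{"method": "drive_tool", "body": {"deltas": [{"hand": 1,"tx": 0,"ty": 0,"tz": 0.05,"wx": 0,"wy": 0,"wz": 0},{"hand": 1,"tx": 0,"ty": 0,"tz": 0.05,"wx": 0,"wy": 0,"wz": 0},{"hand": 1,"tx": 0,"ty": 0,"tz": 0,"wx": 0,"wy": 0,"wz": 0},{"hand": 1,"tx": 0,"ty": 0,"tz": 0,"wx": 0,"wy": 0,"wz": 0}]}}

```text
time: 15.33
tool_pos: [515.3, -36.7, 99.3]
tcp_rot: [3.141, 0.0, -1.684]
contact_force: [0.3, -0.1, -4.3]
grip_width: 11.6
```

{"method": "drive_tool", "body": {"deltas": [{"hand": 1,"tx": 0,"ty": 0,"tz": 0.05,"wx": 0,"wy": 0,"wz": 0},{"hand": 1,"tx": 0,"ty": 0,"tz": 0.05,"wx": 0,"wy": 0,"wz": 0},{"hand": 1,"tx": 0,"ty": 0,"tz": 0,"wx": 0,"wy": 0,"wz": 0},{"hand": 1,"tx": 0,"ty": 0,"tz": 0,"wx": 0,"wy": 0,"wz": 0}]}}

```text
time: 15.67
tool_pos: [515.4, -36.8, 95.4]
tcp_rot: [3.141, 0.0, -1.684]
contact_force: [1.1, -0.4, -2.5]
grip_width: 11.8
```

{"method": "drive_tool", "body": {"deltas": [{"hand": 1,"tx": 0,"ty": 0,"tz": 0.05,"wx": 0,"wy": 0,"wz": 0},{"hand": 1,"tx": 0,"ty": 0,"tz": 0.05,"wx": 0,"wy": 0,"wz": 0},{"hand": 1,"tx": 0,"ty": 0,"tz": 0,"wx": 0,"wy": 0,"wz": 0},{"hand": 1,"tx": 0,"ty": 0,"tz": 0,"wx": 0,"wy": 0,"wz": 0}]}}

```text
time: 16.0
tool_pos: [515.4, -36.8, 91.4]
tcp_rot: [3.141, 0.0, -1.684]
contact_force: [0.5, 0.3, -4.0]
grip_width: 11.8
```

{"method": "drive_tool", "body": {"deltas": [{"hand": 1,"tx": 0,"ty": 0,"tz": 0.03,"wx": 0,"wy": 0,"wz": 0},{"hand": 1,"tx": 0,"ty": 0,"tz": 0.02,"wx": 0,"wy": 0,"wz": 0},{"hand": 1,"tx": 0,"ty": 0,"tz": 0,"wx": 0,"wy": 0,"wz": 0},{"hand": 1,"tx": 0,"ty": 0,"tz": 0,"wx": 0,"wy": 0,"wz": 0}]}}

```text
time: 16.33
tool_pos: [515.5, -36.8, 89.6]
tcp_rot: [3.142, 0.0, -1.684]
contact_force: [0.4, 0.5, -2.1]
grip_width: 11.7
```

```bash
python3 - <<'E'
from h import *
go([515.5,-36.7,88.3],-1.684)
snap('scene','d3',(220,180,310,260),7)
E
```

```text
t 16.33 p [515.5 -36.8  89.6] rpy [ 3.1416e+00  4.0000e-04 -1.6839e+00] F [ 0.4  0.5 -2.1] M [-0.05  0.17  0.01] w 11.7 q [-0.22  0.5   1.74  0.    0.9   1.46]
rows units t: [-0.001  0.001  0.033]
w units: [0.    0.005 0.001]
```

View pics/d3.png

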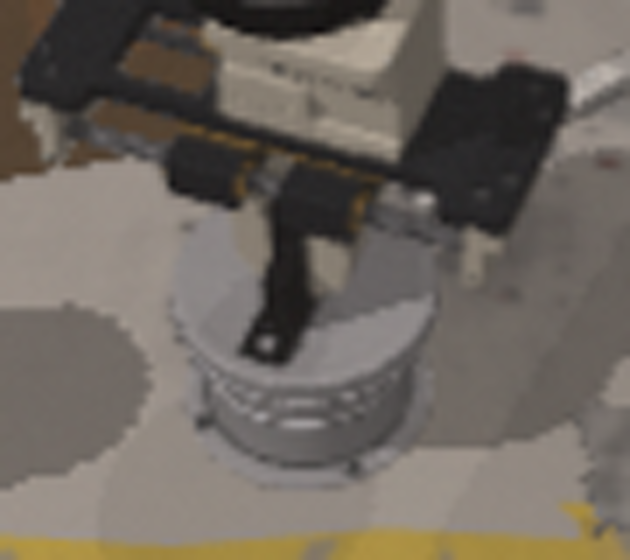

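Seated: height 89.6 against the 88–90 predicted, and the force is down to the cap's own 2 N. Turning anticlockwise, in halves.

{"method": "drive_tool", "body": {"deltas": [{"hand": 1,"tx": 0,"ty": 0,"tz": 0,"wx": 0,"wy": 0,"wz": -0.4},{"hand": 1,"tx": 0,"ty": 0,"tz": 0,"wx": 0,"wy": 0,"wz": -0.8},{"hand": 1,"tx": 0,"ty": 0,"tz": 0,"wx": 0,"wy": 0,"wz": -0.8},{"hand": 1,"tx": 0,"ty": 0,"tz": 0,"wx": 0,"wy": 0,"wz": -0.8},{"hand": 1,"tx": 0,"ty": 0,"tz": 0,"wx": 0,"wy": 0,"wz": -0.8},{"hand": 1,"tx": 0,"ty": 0,"tz": 0,"wx": 0,"wy": 0,"wz": -0.8},{"hand": 1,"tx": 0,"ty": 0,"tz": 0,"wx": 0,"wy": 0,"wz": -0.8},{"hand": 1,"tx": 0,"ty": 0,"tz": 0,"wx": 0,"wy": 0,"wz": -0.8},{"hand": 1,"tx": 0,"ty": 0,"tz": 0,"wx": 0,"wy": 0,"wz": 0}]}}

```text
time: 17.13
tool_pos: [515.5, -36.7, 89.7]
tcp_rot: [-3.141, 0.0, -1.158]
contact_force: [-0.2, 0.6, -1.7]
grip_width: 11.6
```

{"method": "drive_tool", "body": {"deltas": [{"hand": 1,"tx": 0,"ty": 0,"tz": 0,"wx": 0,"wy": 0,"wz": -0.4},{"hand": 1,"tx": 0,"ty": 0,"tz": 0,"wx": 0,"wy": 0,"wz": -0.8},{"hand": 1,"tx": 0,"ty": 0,"tz": 0,"wx": 0,"wy": 0,"wz": -0.8},{"hand": 1,"tx": 0,"ty": 0,"tz": 0,"wx": 0,"wy": 0,"wz": -0.8},{"hand": 1,"tx": 0,"ty": 0,"tz": 0,"wx": 0,"wy": 0,"wz": -0.8},{"hand": 1,"tx": 0,"ty": 0,"tz": 0,"wx": 0,"wy": 0,"wz": -0.8},{"hand": 1,"tx": 0,"ty": 0,"tz": 0,"wx": 0,"wy": 0,"wz": -0.8},{"hand": 1,"tx": 0,"ty": 0,"tz": 0,"wx": 0,"wy": 0,"wz": -0.6},{"hand": 1,"tx": 0,"ty": 0,"tz": 0,"wx": 0,"wy": 0,"wz": -0.35},{"hand": 1,"tx": 0,"ty": 0,"tz": 0,"wx": 0,"wy": 0,"wz": 0},{"hand": 1,"tx": 0,"ty": 0,"tz": 0,"wx": 0,"wy": 0,"wz": 0}]}}

```text
time: 18.05
tool_pos: [515.4, -36.7, 89.6]
tcp_rot: [-3.141, 0.001, -0.626]
contact_force: [0.1, -0.1, -1.9]
grip_width: 11.7
```

```bash
python3 - <<'E'
from h import *
go([515.5,-36.7,94],-1.684+np.radians(60))
snap('scene','e1',(220,180,310,260),7)
E
```

```text
t 18.05 p [515.4 -36.7  89.6] rpy [-3.1413e+00  5.0000e-04 -6.2600e-01] F [ 0.1 -0.1 -1.9] M [ 0.04  0.13 -0.02] w 11.7 q [-0.22  0.5   1.74  0.    0.9   0.41]
rows units t: [ 0.001 -0.002 -0.11 ]
w units: [-0.003  0.006  0.123]
```

View pics/e1.png

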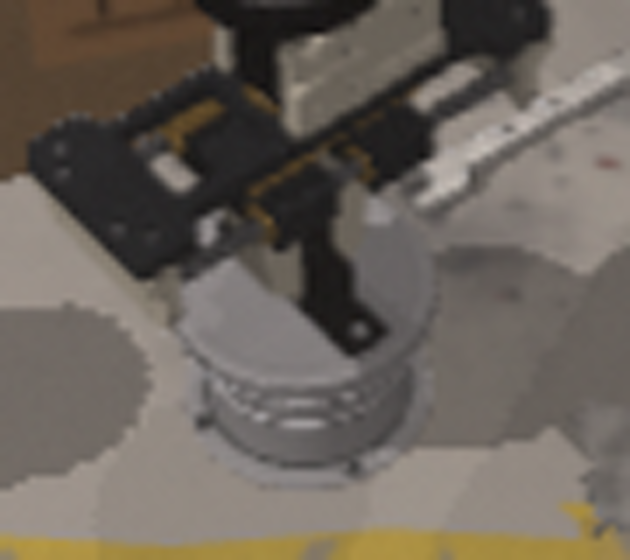

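The cap turned 60.6° with no load building up. Lifting gently and checking that the load stays at the cap's own weight.

{"method": "drive_tool", "body": {"deltas": [{"hand": 1,"tx": 0,"ty": 0,"tz": -0.05,"wx": 0,"wy": 0,"wz": 0},{"hand": 1,"tx": 0,"ty": 0,"tz": -0.05,"wx": 0,"wy": 0,"wz": 0},{"hand": 1,"tx": 0,"ty": 0,"tz": -0.05,"wx": 0,"wy": 0,"wz": 0},{"hand": 1,"tx": 0,"ty": 0,"tz": 0,"wx": 0,"wy": 0,"wz": 0},{"hand": 1,"tx": 0,"ty": 0,"tz": 0,"wx": 0,"wy": 0,"wz": 0},{"hand": 1,"tx": 0,"ty": 0,"tz": 0,"wx": 0,"wy": 0,"wz": 0}]}}

```text
time: 18.6
tool_pos: [515.6, -36.8, 95.7]
tcp_rot: [-3.141, 0.0, -0.624]
contact_force: [-0.7, 0.9, -1.4]
grip_width: 11.9
```

```bash
python3 - <<'E'
from h import *
go([515.5,-36.7,94]);
for i in range(4):
    capture('scene'); o=get_obs(); print(o['contact_force'].round(1))
E
```

```text
t 18.6 p [515.6 -36.8  95.7] rpy [-3.1412e+00  1.0000e-04 -6.2380e-01] F [-0.7  0.9 -1.4] M [-0.02  0.09  0.02] w 11.9 q [-0.22  0.49  1.74  0.    0.91  0.4 ]
rows units t: [-0.003 -0.001  0.041]
[ 0.5  0.3 -1.5]
[ 0.8 -0.8 -2.1]
[ 0.3  0.3 -2.5]
[ 0.1 -0.1 -2.2]
```

{"method": "drive_tool", "body": {"deltas": [{"hand": 1,"tx": 0,"ty": 0,"tz": -0.08,"wx": 0,"wy": 0,"wz": 0},{"hand": 1,"tx": 0,"ty": 0,"tz": -0.12,"wx": 0,"wy": 0,"wz": 0},{"hand": 1,"tx": 0,"ty": 0,"tz": -0.2,"wx": 0,"wy": 0,"wz": 0},{"hand": 1,"tx": 0,"ty": 0,"tz": -0.3,"wx": 0,"wy": 0,"wz": 0},{"hand": 1,"tx": 0,"ty": 0,"tz": -0.4,"wx": 0,"wy": 0,"wz": 0},{"hand": 1,"tx": 0,"ty": 0,"tz": -0.4,"wx": 0,"wy": 0,"wz": 0},{"hand": 1,"tx": 0,"ty": 0,"tz": -0.4,"wx": 0,"wy": 0,"wz": 0},{"hand": 1,"tx": 0,"ty": 0,"tz": -0.25,"wx": 0,"wy": 0,"wz": 0},{"hand": 1,"tx": 0,"ty": 0,"tz": -0.12,"wx": 0,"wy": 0,"wz": 0},{"hand": 1,"tx": 0,"ty": 0,"tz": -0.05,"wx": 0,"wy": 0,"wz": 0},{"hand": 1,"tx": 0,"ty": 0,"tz": 0,"wx": 0,"wy": 0,"wz": 0},{"hand": 1,"tx": 0,"ty": 0,"tz": 0,"wx": 0,"wy": 0,"wz": 0},{"hand": 1,"tx": 0,"ty": 0,"tz": 0,"wx": 0,"wy": 0,"wz": 0},{"hand": 1,"tx": 0,"ty": 0,"tz": 0,"wx": 0,"wy": 0,"wz": 0},{"hand": 1,"tx": 0,"ty": 0,"tz": 0,"wx": 0,"wy": 0,"wz": 0},{"hand": 1,"tx": 0,"ty": 0,"tz": 0,"wx": 0,"wy": 0,"wz": 0}]}}

```text
time: 20.13
tool_pos: [515.4, -36.8, 188.0]
tcp_rot: [3.142, 0.001, -0.624]
contact_force: [0.2, 0.2, -2.7]
grip_width: 11.7
```

```bash
python3 - <<'E'
from h import *
go([515.5,-36.7,189]);
snap('scene','f1',(200,140,320,260),5)
f=[]
for i in range(4):
    capture('top'); f.append(get_obs()['contact_force'])
print(np.mean(f,0), abs(get_obs()['dq']).max())
E
```

```text
t 20.13 p [515.4 -36.8 188. ] rpy [ 3.1416e+00  1.1000e-03 -6.2350e-01] F [ 0.2  0.2 -2.7] M [-0.07  0.14 -0.04] w 11.7 q [-0.22  0.38  1.63  0.    1.14  0.4 ]
rows units t: [ 0.002 -0.004 -0.026]
[-0.12208123  0.33214434 -1.82889069] 0.001506360633872203
```

View pics/f1.png

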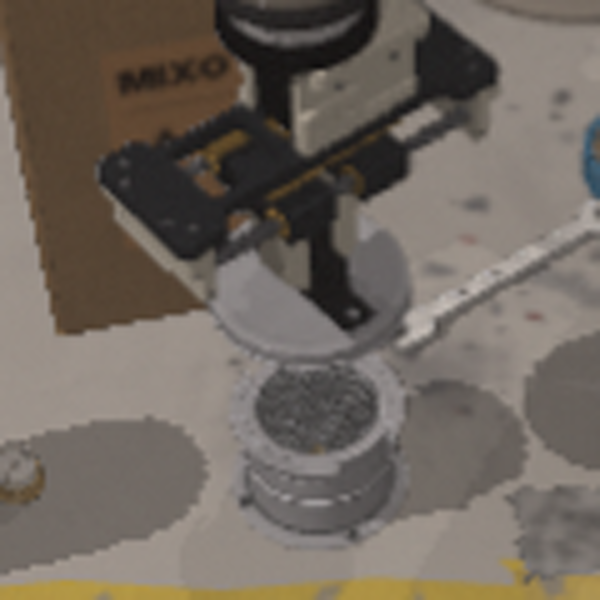

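```bash
python3 - <<'E'
from h import *
a=np.radians(np.arange(0,360,4)); 
for z in (65,77):
    p=(proj('scene',np.c_[514.8+47.5*np.cos(a),-36.7+47.5*np.sin(a),z+0*a])-[200,140])*5+2
    print(z,'L,R,bottom',p[:,0].min(),p[:,0].max(),p[:,1].max())
E
python3 -c "
from plant import *
close_job()"
```

```text
65 L,R,bottom 229.98807928508822 405.3844593187945 474.9262904462588
77 L,R,bottom 228.59792934600333 405.29577635498197 460.95844208339014
the job is handed in; nothing more can be done
```

The job is handed in at about 20 s of the 54 s allowed; `close_job()` reports no verdict.

- **Nozzle:** it was lowered into the can, let go about 2 mm above the floor, and seen standing there afterwards.
- **Cap and strainer lid:** both were carried over with the keys turned to the notches, at about −6.5°. The keys dropped in without resistance. The tool stopped at 89.6 mm (88–90 expected), and the load fell from about 4 N to 2 N, the cap's own weight.
- **Unlocking:** the cap turned 60.6° anticlockwise with no load building up. It then lifted alone.

**Last checks:**
- **Holding:** the cap's bar centre is at about 184 mm, level and still, with a grip width of 11.7 mm. Average load is 1.8 N, so only the cap is held.
- **Seating:** the screened lid sits level on the can. The front edge of its flange appears at about row 470 of the crop; 475 is predicted if seated and 461 if it were standing 12 mm high.
- **Bystanders:** I did not measure the air cap, spray cup or paper strainers again, but nothing came into contact with them.

The first two move calls were refused because not every key was given; no time or motion was lost. No other check failed or disagreed.

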